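# Trip-test the bench breaker, load the battery dock dead, restore power and start it

## Robot

A 6-joint arm with a two-finger parallel gripper is mounted at the origin on the work surface. World frame = base frame: x ahead of the robot, y to its left, z up, the work surface at z = 0. Lengths are in m, angles in rad, forces in N, time in s.
With the tool pointing down it reaches from about 0.3 to 0.775 m from the base axis. Payload 14.6 kg.
Tool frame: the origin (TCP) lies between the finger pads; the fingertips stand 11 mm ahead of it and the grasp point (between the pads) lies 8 mm behind it (manip.nose_length is the distance from the TCP to the fingertips, in m); z points along the fingers, y is the line along which they close (so a half turn about z gives the same grasp; the last joint's range is limited). The gripper opens to 94 mm and grips with 3 to 60 N. Pads are 16 mm wide; open, the fingers measure 119 mm over their backs; the gripper's body (75 mm by 177 mm) begins 78 mm behind the grasp point.
Start: joints at [1.044, 0.3, 1.521, -0, 1.321, -0.067], TCP at [0.244, 0.493, 0.216] pointing down, gripper open.
Joint ranges: [-3.03, 3.03], [-0.79, 2.21], [0.23, 2.52], [-1.04, 4.18], [0, 3.07], [-2.55, 2.55]. Speed limits (rad/s): [2.22, 2.22, 2.57, 3.14, 3.14, 3.14].

## Interface

Orientations are given as a rotation vector (axis times angle).
In Python, from cell import manip, cams gives the robot as it stands. The module is installed in compiled form; this text tells all that it offers.
- The arm moves only by the tool carry_out, never from a script. Its argument "deltas" is a list that holds one entry, the list of rows, each a list of 5 numbers: the shift along the tool's x, y, z in cm, then the turn about the tool's z in rad, then the finger opening in cm, from 0 to 9.4. A call has exactly 5 rows; each row shifts and turns the commanded pose from where the row before left it, along the tool's axes as they then stand; what a row does not reach is not made up. A row lasts 1/10 s, in which the tool goes at most 50 mm and 8.59 degrees, less where a joint would pass 70% of its speed; a pose out of reach is approached as far as the arm can. A call is refused whole if a number of a shift passes 5 or a number of a turn 0.15, either way. A call with a gripper value outside its range is refused whole. The fingers move at their own pace and stop on an object; "grip_force" is the grip in N (left out, the last holds). Time passes only in rows, so rows that do not move let the fingers close, or fill a call up. It gives the time, the measured TCP pose, the force, the opening and the grip force at its end, in the units of the state.
- manip.read_state(): the state, without advancing time (a new reading comes with each control period).
- cams.get_image(name): name is "side" or "top"; returns (picture, depth): 400x640x3 uint8, blue, green, red; 400x640 float32, m along the optical axis (not along the pixel's ray), 0 where there is no reading.
- cams.camera_info(name): a dict with "fov_y" (degrees; the focal length in pixels is half the picture's height over the tangent of half this angle, whatever the lens; pixels are square), "cx", "cy" (the principal point, pixels), "D" ([k1, k2, p1, p2, k3] as OpenCV has them; the pictures are not rectified), "eye" and "orientation" of the camera in the world. Camera axes: x right, y down, z forward; pixel columns grow to the right and rows downward; lengths in m; the calibration is good to about 2 mm. A picture is of the moment at which its call begins. camera_info takes no time and is no camera call.
- manip.close_job(): hands the job in; it is judged then, once.
The state is a dict: "clock": time; "joint_positions": joint angles; "qd": joint speeds; "tau": joint torques, N m; "position": TCP position; "eef_rot": TCP orientation; "ft_force": force on the tool from outside, world axes, zero at the start; "moment": the same for the moment, N m; "gripper_width": finger opening in m; "grip_force": force on a finger pad.
Only numpy, scipy, OpenCV 4.12 (cv2) and the standard library are available. Lean on these libraries where they do the work, as an engineer would, in place of code of your own. Each camera call takes 0.05 s, during which the arm holds its last target. There are 200 camera calls.

## Task

Get the battery tester going on this phone-repair bench: with the dock still empty, prove the earth-leakage breaker by pressing its yellow test button so that the lever drops and the bench is dead, and while it is dead lay every loose battery flat and square in a pocket of the dock, any pocket, with its gold contacts against the pocket's gold pins. Then lift the breaker lever fully back up, press the dock's recessed orange start button with the red reset pin, and stand the pin back in its stand as you found it. Two to four batteries are there; leave the other things on the bench where they are.

Things in the scene. Friction and masses are not known exactly. Their poses are not given: they have to be found in the camera images.
- supply: fixed grey supply console, 150 x 124 mm; origin at the centre of its underside, x axis from its low front edge (towards the robot) to its high back edge. Its face slopes up along +x at 20 degrees, from 33 to 87 mm high. On it is a dark moulded-case breaker, 104 mm long up the slope, 80 mm wide; the middle 62 mm of its length is its flat operating face, 28 mm proud of the slope
- test_top (a point): centre of the top of the breaker's yellow round test button, 14 mm diameter, 10 mm proud of the operating face; point z is the face's outward normal, point x points up the slope. Pressed along -z. It lies 35 mm to the -y side of the lever
- test (a joint): travel of the test button in m: 0 out, 0.0055 fully in, springs back; 1 to 3 N; past about 4 mm it trips the lever
- lever (a joint): breaker lever angle in rad: 0 fully up (on; leaning towards the high back edge), 0.8 dropped (off; leaning towards the low front edge). Over-centre spring: past the middle (0.4) it snaps over by itself; about 0.3 N at its end lifts it
- lever_pivot (a point): the lever's pivot, 10 mm under the breaker's operating face; point z is the face's outward normal, point x points up the slope, the lever turns about point y. The lever is a black bar with a white end, 14 mm wide (y), 8 mm thick, its end 40 mm from the pivot; it leans 0.4 rad from point z towards +x when up and 0.4 rad towards -x when dropped
- dock: fixed dark battery dock with light walls, 152 mm (x); origin at the underside, at the centre of the four-pocket field (159 mm in y); on the +y side follows a control strip 44 mm wide, 26 mm high. Pocket floors are 12 mm above the table, walls 5 mm higher. Through the middle of each row of pockets a channel 32 mm wide runs along y at floor level, for fingers on both y sides of a battery
- start_hole (a point): centre of the round hole in the top of the dock's control strip, 11 mm diameter, 26 mm above the table; the orange start button's cap, 9 mm diameter, lies 7 mm below this point
- start (a joint): travel of the recessed start button in m: 0 out, 0.0035 fully in, springs back; 1 to 3 N; pressed beyond 0.002
- stand_home (a point): where the pin's origin (its tip) is when the pin hangs in its stand: a fixed grey block 50 x 50 x 62 mm with a square well 16 x 16 mm, 58 mm deep, down its middle. The point is on the well's axis, 12 mm above the table, 50 mm below the well's mouth; its axes are the sides of the block and well
- pin: loose red reset pin, 110 mm long, 35 g, upright in its stand, tip down; origin at the tip, z axis to its top. Steel tip 4 mm diameter for 16 mm, cone to 24 mm, then a square handle 12 x 12 mm (sides along its x and y) to 110 mm; a round black guard, 24 mm diameter, at 50 to 54 mm rests on the stand's top. Grip above the guard
- pocket0 (a point): centre of a pocket's floor, 12 mm above the table; the pocket is 61 x 43 mm inside with walls 5 mm high; point x points along its length to the wall with the three gold pins (the dock's +x)
- pocket1 (a point): as pocket0, another pocket
- pocket2 (a point): as pocket0, another pocket
- pocket3 (a point): as pocket0, another pocket
- battery0: loose flat battery pack, black with a white label, 58 mm (x) x 40 mm (y) x 9 mm, about 45 g; origin at the centre of its underside, x axis towards the end with three gold contacts; may be absent
- battery1: as battery0; may be absent
- battery2: as battery0; may be absent
- battery3: as battery0; may be absent
- phone: black phone, back open, 150 x 72 x 8 mm, on a green pad; leave alone; origin at the centre of its underside
- tape: roll of amber tape, 60 mm diameter, 18 mm high; leave alone; origin at the centre of its underside
- cleaner: white cleaner bottle with blue cap, 44 mm diameter, 115 mm high; leave alone; origin at the centre of its underside
- tweezers: steel tweezers, 115 mm long, 9 mm high; leave alone; origin at the centre of its underside
- driver: small blue screwdriver, 140 mm long, 12 mm high; leave alone; origin at the centre of its underside
- screwbox: clear screw box 90 x 65 x 22 mm; leave alone; origin at the centre of its underside

How it is judged:
By the outcome, as a careful person would: the job done as asked, in the order asked, and still so for the second after the job is handed in, with the robot touching nothing.
Of battery0, battery1, battery2, battery3 only 2 to 4 are there at a start; the rules pass over those that are not, and their reading is None.
At some moment in a run one of battery0, battery1, battery2, battery3 may be knocked a few centimetres aside while the robot is not near it.
It also fails if it takes over 210 s, if anything falls off the work surface, if the arm or the gripper's body presses on something with over 40 N, if the wrist force passes 120 N, or if a joint passes its speed limit or range.

## Working session

There is one attempt and no reset: what is moved stays moved. The work goes in short steps, Python scripts to look and compute and a tool call to move; the robot and the scene stay as the last step left them, time stands still between calls to the robot, and variables do not carry over. Pictures are saved under pics/ and viewed, at most 16 in all, crops included, and the job is handed in when it is done.

Besides the shell and the picture viewer there is one more tool, called after "Emit:" as name([rows], argument=value, ...), one row to a line, values as JSON. carry_out: Moves the arm, as the interface text tells. Its arguments: {"type":"object","properties":{"deltas":{"type":"array"},"grip_force":{"type":"number"}},"required":["deltas"]}

```bash
mkdir -p pics; ls; cat > h.py <<'E'
import numpy as np, cv2
from scipy.spatial.transform import Rotation as R
from cell import manip, cams
def cam(n):
    i=cams.camera_info(n); f=200/np.tan(np.radians(i["fov_y"])/2)
    K=np.array([[f,0,i["cx"]],[0,f,i["cy"]],[0,0,1.]])
    o=np.array(i["orientation"],float)
    Rm=R.from_rotvec(o).as_matrix() if o.size==3 else o.reshape(3,3)
    return K,np.array(i["D"],float),Rm,np.array(i["eye"],float)
def rays(n,px):
    K,D,Rm,e=cam(n)
    u=cv2.undistortPoints(np.array(px,float).reshape(-1,1,2),K,D).reshape(-1,2)
    return e,np.c_[u,np.ones(len(u))]@Rm.T
def onz(n,px,z):
    e,d=rays(n,px); return e+d*((z-e[2])/d[:,2])[:,None]
def bydepth(n,px,dep):
    e,d=rays(n,px); return e+d*np.array([dep[int(round(v)),int(round(u))] for u,v in np.reshape(px,(-1,2))])[:,None]
def cross(p1,p2,a="top",b="side"):
    e1,d1=rays(a,[p1]);e2,d2=rays(b,[p2]);d1=d1[0];d2=d2[0]
    s=np.linalg.lstsq(np.c_[d1,-d2],e2-e1,rcond=None)[0]
    q1=e1+s[0]*d1;q2=e2+s[1]*d2
    return (q1+q2)/2,np.linalg.norm(q1-q2)
def proj(n,P):
    K,D,Rm,e=cam(n); rv=cv2.Rodrigues(Rm.T)[0]
    return cv2.projectPoints(np.array(P,float).reshape(-1,1,3),rv,-Rm.T@e,K,D)[0].reshape(-1,2)
def shot(n,name):
    im,d=cams.get_image(n); cv2.imwrite(f"pics/{name}.png",im); np.save(f"pics/{name}.npy",d); return im,d
E
python3 - <<'E'
from h import *
for n in("top","side"):
    print(cams.camera_info(n)); shot(n,n+"0")
print(manip.read_state(), manip.nose_length)
E
```

```text
pics
{'fov_y': 43.09341401714808, 'cx': 320.7642056075322, 'cy': 199.49802861819663, 'D': array([0.04382836, 0.        , 0.        , 0.        , 0.        ]), 'eye': array([ 0.40381895, -0.0188346 ,  1.32041544]), 'orientation': array([-2.14985514,  2.1447764 , -0.15795717])}
{'fov_y': 44.26491957445854, 'cx': 323.44225481625534, 'cy': 201.50193109423657, 'D': array([-0.1339678,  0.       ,  0.       ,  0.       ,  0.       ]), 'eye': array([ 0.19228522, -0.79996683,  1.09382039]), 'orientation': array([-2.38300301,  0.52867789, -0.21478456])}
{'clock': 0.1, 'joint_positions': array([ 1.04440504e+00,  3.00391625e-01,  1.52152031e+00, -3.67890191e-06,
        1.32068076e+00, -6.66147026e-02]), 'qd': array([-0.00028098, -0.00181597, -0.00161992,  0.00144684, -0.00095537,
        0.00050658]), 'tau': array([ 1.55575359e-03, -5.32641399e+01, -3.53286195e+01,  7.09296344e-02,
        2.35026958e-02, -3.26319264e-05]), 'position': array([0.24396117, 0.49268728, 0.21595562]), 'eef_rot': array([-7.15803535e-01, -3.05866197e+00,  1.50381487e-03]), 'ft_force': array([0.09803824, 0.51698365, 0.06971433]), 'moment': array([-0.05432392, -0.09441484,  0.01984739]), 'grip_force': 0.0, 'gripper_width': 0.09357755114208355} 0.011
```

View pics/top0.png

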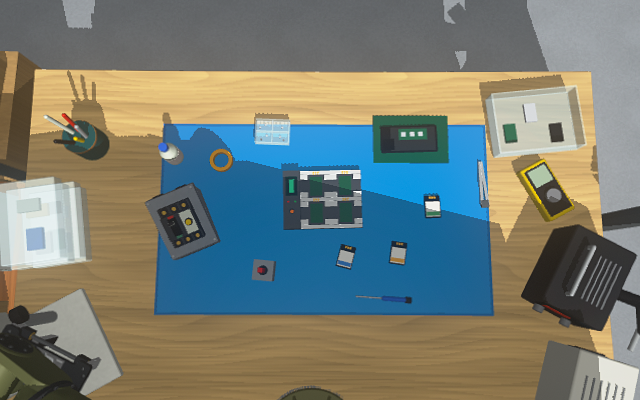

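View pics/side0.png

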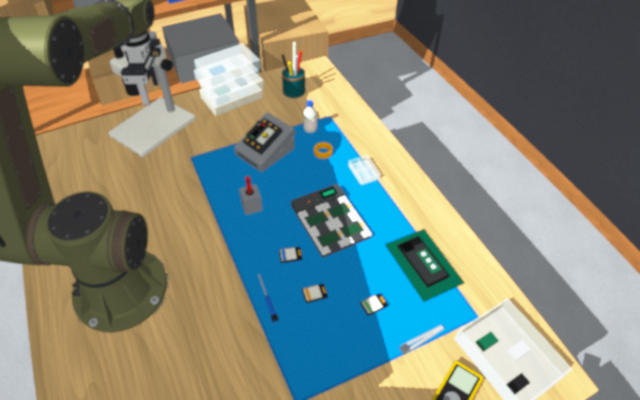

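The top view shows the supply around (183,222), the stand and pin at (262,270), the dock at (323,198), and three batteries at (346,256), (398,252) and (432,205). I'll enlarge both views next.

```bash
python3 - <<'E'
from h import *
a=cv2.imread("pics/top0.png")
A=cv2.resize(a[150:280,140:240],None,fx=4.4,fy=4.4,interpolation=cv2.INTER_CUBIC)
B=cv2.resize(a[160:280,275:365],None,fx=4,fy=4,interpolation=cv2.INTER_CUBIC)
o=np.zeros((580,800,3),np.uint8); o[:A.shape[0],:A.shape[1]]=A; o[:B.shape[0],440:]=B
cv2.imwrite("pics/c1.png",o)
s=cv2.imread("pics/side0.png")
cv2.imwrite("pics/c2.png",cv2.resize(s[105:265,225:385],None,fx=3.7,fy=3.7,interpolation=cv2.INTER_CUBIC))
E
```

```text
(no output)
```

View pics/c1.png

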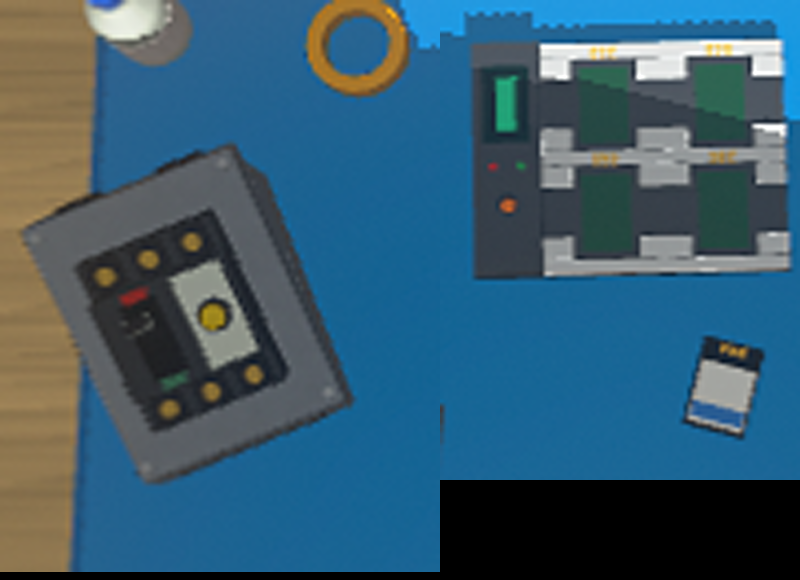

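View pics/c2.png

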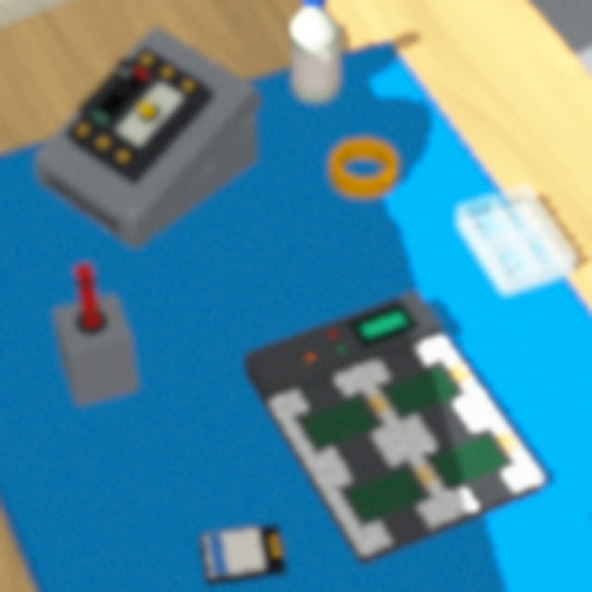

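The breaker lever is at its high (red-marked) end. The yellow button is at top px (188,222), the orange button at about (292,211), and the gold pins sit on the +x walls. I'll measure these now.

```bash
cat >> h.py <<'E'
def blob(im,lo,hi,roi,minA=4):
    x0,y0,x1,y1=roi; hsv=cv2.cvtColor(im,cv2.COLOR_BGR2HSV)[y0:y1,x0:x1]
    m=cv2.inRange(hsv,lo,hi); n,l,st,c=cv2.connectedComponentsWithStats(m)
    return [(st[i,4],c[i]+[x0,y0]) for i in range(1,n) if st[i,4]>=minA]
def batteries(im,roi,z=.009):
    """top view: outlines that are not mat-blue -> world centre, yaw of gold end"""
    x0,y0,x1,y1=roi; hsv=cv2.cvtColor(im,cv2.COLOR_BGR2HSV)[y0:y1,x0:x1]
    m=255-cv2.inRange(hsv,(95,150,60),(115,255,255))
    out=[]
    for c in cv2.findContours(m,cv2.RETR_EXTERNAL,cv2.CHAIN_APPROX_NONE)[0]:
        A=cv2.contourArea(c)
        if not 150<A<700: continue
        mm=np.zeros(m.shape,np.uint8); cv2.drawContours(mm,[c],-1,255,-1)
        v,u=np.nonzero(mm); P=onz("top",np.c_[u+x0,v+y0],z)[:,:2]; cen=P.mean(0)
        w,V=np.linalg.eigh(np.cov((P-cen).T)); ax=V[:,1]
        g=cv2.inRange(hsv,(12,110,110),(35,255,255))&mm; gv,gu=np.nonzero(g)
        G=onz("top",np.c_[gu+x0,gv+y0],z)[:,:2]; 
        k=(G-cen)@ax; s=np.sign(np.median(k)) if len(k) else 0
        r=cv2.minAreaRect((P*1000).astype(np.float32))
        out.append((np.r_[cen,z].round(4),round(float(np.degrees(np.arctan2(*(ax*s)[::-1]))),1),np.sqrt(12*w).round(4),len(k),np.round(k.mean() if len(k) else 0,4),np.round(r[0],1),np.round(r[1],1),round(r[2],1)))
    return out
E
python3 - <<'E'
from h import *
t=cv2.imread("pics/top0.png"); s=cv2.imread("pics/side0.png"); d=np.load("pics/top0.npy")
for b in batteries(t,(240,185,455,292)): print(b)
Y=((20,120,90),(35,255,255)); 
def show(n,im,lo,hi,roi,lab):
    for a,c in blob(im,lo,hi,roi): print(lab,n,a,c.round(2))
show("top",t,(18,120,60),(35,255,255),(145,180,220,262),"yellow")
show("side",s,(18,120,60),(35,255,255),(235,110,300,170),"yellow")
show("top",t,(0,120,70),(9,255,255),(235,255,280,285),"pinred")
show("side",s,(0,120,70),(9,255,255),(235,165,265,200),"pinred"); show("side",s,(170,120,70),(180,255,255),(235,165,265,200),"pinred2")
show("top",t,(3,140,120),(25,255,255),(275,160,370,235),"orange/gold")
show("side",s,(3,120,100),(25,255,255),(290,180,375,260),"orange/gold")
e=[(183,222),(188,222),(292,211),(262,270),(346,256),(398,253),(432,208),(300,240),(316,187),(316,211),(340,187),(340,211)]
for p,q in zip(e,bydepth("top",e,d)): print(p,q.round(4))
E
```

```text
Traceback (most recent call last):
  File "h.py", line 44, in batteries
    G=onz("top",np.c_[gu+x0,gv+y0],z)[:,:2];
      ~~~^^^^^^^^^^^^^^^^^^^^^^^^^^^^
  File "h.py", line 15, in onz
    e,d=rays(n,px); return e+d*((z-e[2])/d[:,2])[:,None]
        ~~~~^^^^^^
  File "h.py", line 12, in rays
    u=cv2.undistortPoints(np.array(px,float).reshape(-1,1,2),K,D).reshape(-1,2)
      ~~~~~~~~~~~~~~~~~~~^^^^^^^^^^^^^^^^^^^^^^^^^^^^^^^^^^^^^^^^
cv2.error: OpenCV(4.12.0) /io/opencv/modules/calib3d/src/undistort.dispatch.cpp:347: error: (-215:Assertion failed) CV_IS_MAT(_src) && CV_IS_MAT(_dst) && (_src->rows == 1 || _src->cols == 1) && (_dst->rows == 1 || _dst->cols == 1) && _src->cols + _src->rows - 1 == _dst->rows + _dst->cols - 1 && (CV_MAT_TYPE(_src->type) == CV_32FC2 || CV_MAT_TYPE(_src->type) == CV_64FC2) && (CV_MAT_TYPE(_dst->type) == CV_32FC2 || CV_MAT_TYPE(_dst->type) == CV_64FC2) in function 'cvUndistortPointsInternal'
```

```bash
sed -i 's/u=cv2.undistortPoints(/if len(px)==0: return cam(n)[3],np.zeros((0,3))\n    u=cv2.undistortPoints(/' h.py
python3 - <<'E'
from h import *
t=cv2.imread("pics/top0.png"); s=cv2.imread("pics/side0.png"); d=np.load("pics/top0.npy")
for b in batteries(t,(240,185,455,292)): print(b)
def show(n,im,lo,hi,roi,lab):
    for a,c in blob(im,lo,hi,roi): print(lab,n,a,c.round(2))
show("top",t,(18,120,60),(35,255,255),(145,180,220,262),"yellow")
show("side",s,(18,120,60),(35,255,255),(235,110,300,170),"yellow")
show("top",t,(0,120,70),(9,255,255),(235,255,280,285),"pinred")
show("top",t,(170,120,50),(180,255,255),(235,255,280,285),"pinred2")
show("side",s,(0,120,70),(9,255,255),(235,165,265,200),"pinred"); show("side",s,(170,120,70),(180,255,255),(235,165,265,200),"pinred2")
show("top",t,(3,140,120),(25,255,255),(275,160,370,235),"orange/gold")
show("side",s,(3,120,100),(25,255,255),(290,180,375,260),"orange/gold")
e=[(183,222),(188,222),(292,211),(262,270),(346,256),(398,253),(432,208),(300,240),(316,187),(316,211),(340,187),(340,211)]
for p,q in zip(e,bydepth("top",e,d)): print(p,q.round(4))
E
```

```text
(array([0.4128, 0.1252, 0.009 ]), 0.0, array([0.0522, 0.0577]), 0, np.int64(0), array([412.7, 125.2]), array([57.8, 52.3]), 84.5)
(array([ 0.4471, -0.0856,  0.009 ]), -15.7, array([0.0392, 0.0567]), 12, np.float64(-0.0243), array([447.8, -85.7]), array([39.3, 57.3]), 75.7)
(array([ 0.4569, -0.2202,  0.009 ]), 172.5, array([0.0393, 0.0568]), 60, np.float64(0.01), array([ 457.3, -220.4]), array([39.5, 57.3]), 81.3)
(array([ 0.5774, -0.3118,  0.009 ]), 5.4, array([0.0389, 0.0585]), 17, np.float64(-0.0245), array([ 578.5, -312. ]), array([58.7, 39.6]), 2.0)
yellow top 13 [183.15 204.54]
yellow top 13 [173.38 208.38]
yellow top 14 [163.5  212.29]
yellow top 28 [187.79 221.5 ]
yellow top 11 [197.36 234.55]
yellow top 11 [187.64 238.45]
yellow top 8 [156.  244.5]
yellow top 13 [178.23 242.38]
yellow side 9 [264.33 120.89]
yellow side 10 [269.5 124. ]
yellow side 4 [244.25 125.75]
yellow side 9 [275.33 127.89]
yellow side 4 [242.5 131.5]
yellow side 16 [264.19 134.38]
yellow side 11 [247.09 139.64]
yellow side 15 [252.53 143.13]
yellow side 13 [257.62 146.62]
pinred2 top 33 [260.33 269.73]
pinred side 32 [248.88 188.72]
pinred2 side 28 [247.86 181.43]
orange/gold top 9 [291.67 210.89]
orange/gold side 7 [308.29 201.  ]
orange/gold side 12 [298.75 252.25]
(183, 222) [0.5271 0.3135 0.0892]
(188, 222) [0.5262 0.2991 0.0979]
(292, 211) [0.5629 0.0528 0.0214]
(262, 270) [0.4114 0.1159 0.1212]
(346, 256) [ 0.4481 -0.0867  0.0101]
(398, 253) [ 0.4562 -0.2203  0.0106]
(432, 208) [ 0.5732 -0.3113  0.0094]
(300, 240) [ 0.49    0.0326 -0.0068]
(316, 187) [ 0.6268 -0.009   0.0162]
(316, 211) [ 0.5639 -0.0092  0.0147]
(340, 187) [ 0.6282 -0.0719  0.0088]
(340, 211) [ 0.5636 -0.0713  0.0184]
```

```bash
python3 - <<'E'
from h import *
t=cv2.imread("pics/top0.png"); s=cv2.imread("pics/side0.png")
hsv=cv2.cvtColor(t,cv2.COLOR_BGR2HSV)
for n,im,roi in(("top",t,(300,165,365,232)),("side",s,(290,180,375,260))):
    for a,c in blob(im,(45,60,40),(90,255,255),roi,25): print("green",n,a,c.round(2),onz(n,[c],.012).round(4))
for n,im,roi in(("top",t,(302,165,365,205)),("side",s,(300,200,375,260))):
    for a,c in blob(im,(12,50,110),(30,255,255),roi,2): print("gold",n,a,c.round(2),onz(n,[c],.015).round(4))
# console outline & dock outline: non-blue rect
m=255-cv2.inRange(hsv,(95,150,60),(115,255,255))
for nm,(x0,y0,x1,y1) in dict(dock=(275,160,370,236),stand=(245,255,282,285)).items():
    c=max(cv2.findContours(m[y0:y1,x0:x1],cv2.RETR_EXTERNAL,cv2.CHAIN_APPROX_NONE)[0],key=cv2.contourArea)+[x0,y0]
    r=cv2.minAreaRect(c.astype(np.float32)); b=cv2.boxPoints(r); print(nm,r,"\n",onz("top",b,.012 if nm=="dock" else .062).round(4).tolist())
print("yellow",cross((187.79,221.5),(264.19,134.38)))
print("orange",cross((291.67,210.89),(308.29,201)))
def sideb(roi):
    x0,y0,x1,y1=roi; h=cv2.cvtColor(s,cv2.COLOR_BGR2HSV)[y0:y1,x0:x1]
    mm=255-cv2.inRange(h,(95,150,60),(115,255,255)); c=max(cv2.findContours(mm,cv2.RETR_EXTERNAL,cv2.CHAIN_APPROX_NONE)[0],key=cv2.contourArea)
    M=cv2.moments(c); return (M['m10']/M['m00']+x0,M['m01']/M['m00']+y0)
for P,roi in(((.4471,-.0856,.009),(275,240,308,268)),((.4569,-.2202,.009),(298,278,334,306)),((.5778,-.3118,.009),(356,288,392,320))):
    q=sideb(roi); print("bat side",q,cross(proj("top",P)[0],q))
A=cv2.resize(t[190:225,415:450],None,fx=10,fy=10,interpolation=cv2.INTER_CUBIC)
B=cv2.resize(t[235:270,380:415],None,fx=10,fy=10,interpolation=cv2.INTER_CUBIC)
cv2.imwrite("pics/c3.png",np.hstack([A,B]))
E
```

```text
green top 233 [344.36 184.89] [[ 0.6333 -0.0832  0.012 ]]
green top 224 [315.36 185.61] [[ 0.6312 -0.0072  0.012 ]]
green top 236 [316.34 212.72] [[ 0.5597 -0.0101  0.012 ]]
green top 230 [345.44 211.93] [[ 0.5619 -0.0857  0.012 ]]
green side 117 [328.06 192.34] [[0.6323 0.0649 0.012 ]]
green side 151 [338.44 210.25] [[ 0.6295 -0.0096  0.012 ]]
green side 157 [316.24 218.87] [[ 0.5585 -0.0118  0.012 ]]
green side 163 [351.36 229.11] [[ 0.6318 -0.0856  0.012 ]]
green side 173 [328.5  238.33] [[ 0.5603 -0.0877  0.012 ]]
gold top 16 [315.19 172.69] [[ 0.6651 -0.0067  0.015 ]]
gold top 17 [344.24 171.82] [[ 0.6676 -0.0829  0.015 ]]
gold top 17 [315.65 199.  ] [[ 0.5953 -0.0081  0.015 ]]
gold top 17 [344.88 198.94] [[ 0.5957 -0.0843  0.015 ]]
gold side 17 [348.18 205.88] [[ 0.6611 -0.0088  0.015 ]]
gold side 23 [326.87 213.7 ] [[ 0.5927 -0.0094  0.015 ]]
gold side 18 [360.94 224.5 ] [[ 0.6624 -0.0844  0.015 ]]
gold side 21 [339.62 233.  ] [[ 0.595 -0.086  0.015]]
gold side 3 [300. 253.] [[ 0.4694 -0.1017  0.015 ]]
dock ((322.10491943359375, 198.6973876953125), (59.13151931762695, 78.80036
[... 219 characters left out ...]
4), 5.7105937004089355) 
 [[0.3899, 0.1488, 0.062], [0.44, 0.1449, 0.062], [0.4346, 0.0895, 0.062], [0.3846, 0.0937, 0.062]]
yellow (array([0.52780476, 0.30281878, 0.08667004]), np.float64(0.0015968001642589727))
orange (array([0.56350711, 0.05384775, 0.01771843]), np.float64(0.00024389873553629055))
bat side (289.79068241469815, 253.93700787401576) (array([ 0.44674449, -0.08572701,  0.0034982 ]), np.float64(0.0011158038116207056))
bat side (313.9792008757526, 292.3223864258347) (array([ 0.45644899, -0.22074089,  0.00419106]), np.float64(0.0013457735534834823))
bat side (373.30911005792524, 303.52395997893626) (array([ 0.57771802, -0.31264994,  0.00397364]), np.float64(0.001563500134917047))
```

View pics/c3.png

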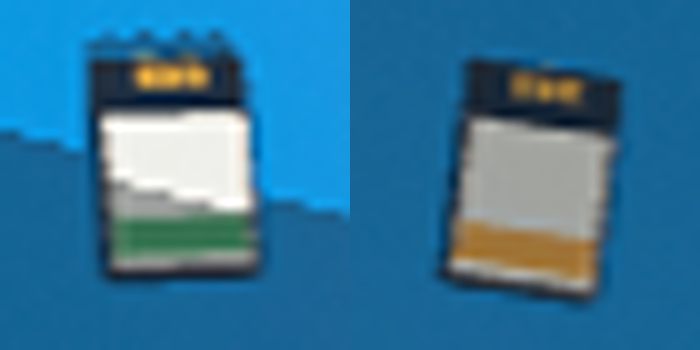

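Both batteries have their gold ends at +x. The second leans towards -y and the third slightly towards +y, with a shadow spoiling the third's top edge. Next I'll use the breaker's brass screws to get the console's axes.

```bash
python3 - <<'E'
from h import *
T=[(183.15,204.54),(173.38,208.38),(163.5,212.29),(197.36,234.55),(187.64,238.45),(178.23,242.38),(187.79,221.5)]
S=[(275.33,127.89),(269.5,124),(264.33,120.89),(257.62,146.62),(252.53,143.13),(247.09,139.64),(264.19,134.38)]
P=[]
for a,b in zip(T,S):
    p,r=cross(a,b); P.append(p); print(p.round(4),round(r,4))
P=np.array(P); up=P[:3].mean(0)-P[3:6].mean(0); lat=((P[0]-P[2])+(P[3]-P[5]))/2
print(up,np.linalg.norm(up),lat,np.degrees(np.arctan2(up[1],up[0])),np.degrees(np.arctan2(lat[1],lat[0]))+90,np.degrees(np.arcsin(up[2]/np.linalg.norm(up))))
ds=np.load("pics/side0.npy"); print("side depth",bydepth("side",S,ds).round(4)[[1,4,6]]); d=np.load("pics/top0.npy")
print("top depth",bydepth("top",T,d).round(4))
t=cv2.imread("pics/top0.png"); hsv=cv2.cvtColor(t,cv2.COLOR_BGR2HSV)
for nm,lo,hi in(("red",(170,100,80),(180,255,255)),("red",(0,100,80),(8,255,255)),("green",(45,80,40),(85,255,255))):
    for a,c in blob(t,lo,hi,(145,180,220,262),3): print(nm,a,c)
for n,roi in(("top",(250,255,275,282)),("side",(238,165,262,200))):
    im=t if n=="top" else cv2.imread("pics/side0.png"); x0,y0,x1,y1=roi; h=cv2.cvtColor(im,cv2.COLOR_BGR2HSV)[y0:y1,x0:x1]
    m=cv2.inRange(h,(0,130,60),(9,255,255))|cv2.inRange(h,(165,130,60),(180,255,255)); v,u=np.nonzero(m)
    print(n,u.min()+x0,u.max()+x0,v.min()+y0,v.max()+y0,[ (y+y0,int(np.min(u[v==y]))+x0,int(np.max(u[v==y]))+x0) for y in np.unique(v)])
A=cv2.resize(t[195:250,155:210],None,fx=8,fy=8,interpolation=cv2.INTER_CUBIC)
B=cv2.resize(t[255:285,248:278],None,fx=10,fy=10,interpolation=cv2.INTER_CUBIC)
o=np.zeros((440,740,3),np.uint8);o[:,:440]=A;o[:300,440:]=B; cv2.imwrite("pics/c4.png",o)
E
```

```text
[0.5695 0.3154 0.088 ] 0.0013
[0.5593 0.3382 0.0899] 0.002
[0.5504 0.3623 0.0873] 0.0011
[0.4976 0.2842 0.0629] 0.0021
[0.4887 0.3081 0.0609] 0.0008
[0.4789 0.3309 0.0605] 0.001
[0.5278 0.3028 0.0867] 0.0016
[0.07137083 0.03093319 0.02697494] 0.08233046065038839 [ 0.01885945 -0.04683955  0.00159995] 23.43263233879645 21.931658007711732 19.12573525034762
side depth [[0.5572 0.3348 0.0931]
 [0.4878 0.3061 0.0628]
 [0.5238 0.2924 0.0964]]
top depth [[0.5692 0.3135 0.0945]
 [0.5592 0.3354 0.0987]
 [0.55   0.3595 0.096 ]
 [0.4981 0.2824 0.0692]
 [0.4887 0.3065 0.0666]
 [0.479  0.3291 0.0663]
 [0.5274 0.2996 0.0981]]
red 14 [169.5 217. ]
green 15 [178.73333333 236.13333333]
top 257 264 267 272 [(np.int64(267), 259, 259), (np.int64(268), 258, 263), (np.int64(269), 258, 262), (np.int64(270), 258, 264), (np.int64(271), 257, 263), (np.int64(272), 259, 263)]
side 246 251 177 193 [(np.int64(177), 246, 248), (np.int64(178), 246, 249), (np.int64(179), 246, 249), (np.int64(180), 246, 249), (np.int64(181), 247, 249), (np.int64(182), 247, 249), (np.int64(183), 247, 249), (np.int64(184), 247, 250), (np.int64(185), 247, 250), (np.int64(186), 247, 250), (np.int64(187), 247, 250), (np.int64(188), 247, 250), (np.int64(189), 247, 251), (np.int64(190), 247, 251), (np.int64(191), 247, 251), (np.int64(192), 247, 251), (np.int64(193), 248, 250)]
```

View pics/c4.png

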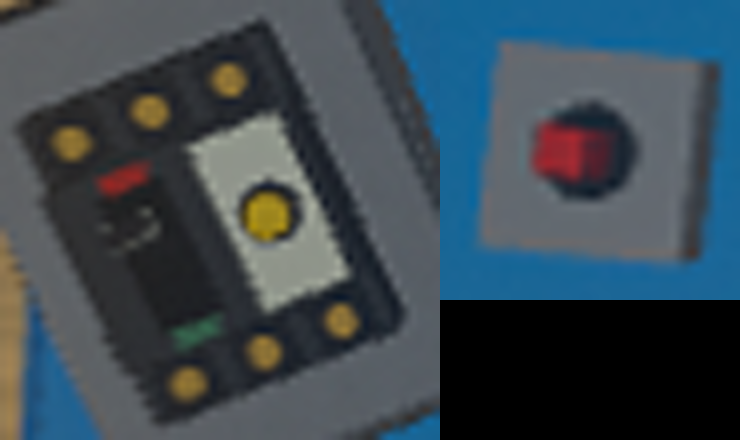

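Seen here: the lever's white end is near the red mark (up), the yellow button is at top px (188,222), and the pin's square top is at (259,270). The console's yaw is about 22.5°. I'll go above the button now.

```bash
cat >> h.py <<'E'
def plan(pos,yaw):
    s=manip.read_state(); Rm=R.from_rotvec(s["eef_rot"]).as_matrix()
    d=Rm.T@(np.array(pos)-s["position"])*100
    y=np.degrees(np.arctan2(Rm[1,0],Rm[0,0])); t=-np.radians((yaw-y+180)%360-180)
    print("shift cm",d.round(2),"turn",round(t,3),"| tcp",s["position"].round(4),"yaw",round(y,2),"F",s["ft_force"].round(2),"w",round(s["gripper_width"],4),"t",s["clock"], "j6",round(s["joint_positions"][5],2),"tilt",(Rm[:2,2]).round(4))
E
python3 -c "
from h import *
plan((.5237,.2983,.14),202.5)"
```

```text
shift cm [-33.7  -5.    7.6] turn -0.852 | tcp [0.244  0.4927 0.216 ] yaw 153.66 F [0.1  0.52 0.07] w 0.0936 t 0.1 j6 -0.07 tilt [-0.0005 -0.0009]
```

Emit:
carry_out([
  [[-4, -0.7, 0.5, 0, 0], [-4, -0.7, 0.5, 0, 0], [-4, -0.7, 0.5, 0, 0], [-4, -0.7, 0.5, 0, 0], [-4, -0.7, 0.5, 0, 0]],
])

```text
clock: 0.6
position: [0.4088, 0.3715, 0.191]
eef_rot: [-0.716, -3.059, 0.001]
ft_force: [0.9, 0.6, 0.1]
gripper_width: 0.0573
grip_force: 0.0
```

Emit:
carry_out([
  [[-4, -0.5, 0.5, 0, 0], [-4, -0.5, 0.5, 0, 0], [-4, -0.5, 0.5, 0, 0], [-1.7, 0, 0.5, -0.15, 0], [0, 0, 0.5, -0.15, 0]],
])

```text
clock: 1.1
position: [0.5255, 0.2968, 0.1655]
eef_rot: [-0.246, -3.131, 0.001]
ft_force: [-0.6, 1.4, 0.1]
gripper_width: 0.0173
grip_force: 0.0
```

Emit:
carry_out([
  [[0, 0, 0.5, -0.15, 0], [0, 0, 0.5, -0.15, 0], [0, 0, 0.5, -0.15, 0], [0, 0, 0.5, -0.1, 0], [0, 0, 0, 0, 0]],
])

```text
clock: 1.6
position: [0.5235, 0.2983, 0.1454]
eef_rot: [0.611, -3.08, 0.001]
ft_force: [-0.2, 0.6, 0.7]
gripper_width: 0.0002
grip_force: 0.0
```

```bash
python3 -c "
from h import *
plan((.5237,.2983,.118),202.5)"
```

```text
shift cm [-0.02 -0.01  2.74] turn -0.001 | tcp [0.5235 0.2983 0.1454] yaw -157.56 F [-0.18  0.59  0.74] w 0.0002 t 1.6 j6 -1.51 tilt [-0.0016 -0.0008]
```

Emit:
carry_out([
  [[0, 0, 1.2, 0, 0], [0, 0, 0.8, 0, 0], [0, 0, 0.5, 0, 0], [0, 0, 0.2, 0, 0], [0, 0, 0, 0, 0]],
])

```text
clock: 2.1
position: [0.5238, 0.2985, 0.1192]
eef_rot: [0.608, -3.082, 0.0]
ft_force: [-0.8, 0.3, -0.9]
gripper_width: 0.0003
grip_force: 0.0
```

Emit:
carry_out([
  [[0, 0, 0.1, 0, 0], [0, 0, 0.1, 0, 0], [0, 0, 0.1, 0, 0], [0, 0, 0.1, 0, 0], [0, 0, 0, 0, 0]],
])

```text
clock: 2.6
position: [0.5238, 0.2985, 0.1153]
eef_rot: [0.609, -3.082, 0.0]
ft_force: [0.5, -0.2, 1.6]
gripper_width: 0.0004
grip_force: 0.0
```

Emit:
carry_out([
  [[0, 0, 0.1, 0, 0], [0, 0, 0.1, 0, 0], [0, 0, 0.1, 0, 0], [0, 0, 0, 0, 0], [0, 0, 0, 0, 0]],
])

```text
clock: 3.1
position: [0.5239, 0.2985, 0.1124]
eef_rot: [0.609, -3.082, 0.0]
ft_force: [-0.4, 0.7, 0.3]
gripper_width: 0.0005
grip_force: 0.0
```

Emit:
carry_out([
  [[0, 0, 0.1, 0, 0], [0, 0, 0.1, 0, 0], [0, 0, 0.1, 0, 0], [0, 0, 0, 0, 0], [0, 0, 0, 0, 0]],
])

```text
clock: 3.6
position: [0.5239, 0.2985, 0.1094]
eef_rot: [0.609, -3.082, -0.0]
ft_force: [-0.4, 0.9, -0.8]
gripper_width: 0.0004
grip_force: 0.0
```

Emit:
carry_out([
  [[0, 0, 0.1, 0, 0], [0, 0, 0.1, 0, 0], [0, 0, 0, 0, 0], [0, 0, 0, 0, 0], [0, 0, 0, 0, 0]],
])

```text
clock: 4.1
position: [0.524, 0.2986, 0.1077]
eef_rot: [-0.609, 3.081, 0.0]
ft_force: [1.2, 0.4, 2.9]
gripper_width: 0.0004
grip_force: 1.4
```

```bash
python3 -c "
from h import *
plan((.5237,.2983,.118),202.5)
t,_=shot('top','t1');s,_=shot('side','s1')
cv2.imwrite('pics/c5.png',np.hstack([cv2.resize(t[195:250,155:210],None,fx=7,fy=7),cv2.resize(s[100:155,230:285],None,fx=7,fy=7)]))"
```

```text
shift cm [ 0.04 -0.01 -1.03] turn -0.002 | tcp [0.524  0.2986 0.1077] yaw -157.64 F [1.25 0.4  2.91] w 0.0004 t 4.1 j6 -1.5 tilt [0.0005 0.0002]
```

View pics/c5.png

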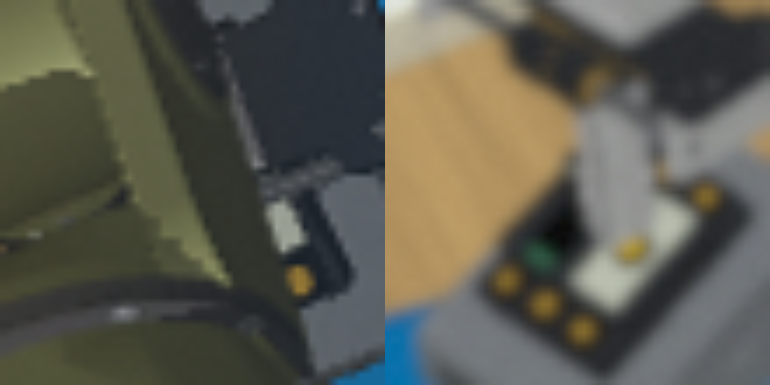

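The finger stands on the button, with some yellow still visible in front of it at side px about (266,135). Contact has begun, so I'll press on.

Emit:
carry_out([
  [[0, 0, 0.1, 0, 0], [0, 0, 0.1, 0, 0], [0, 0, 0, 0, 0], [0, 0, 0, 0, 0], [0, 0, 0, 0, 0]],
])

```text
clock: 4.7
position: [0.5236, 0.2984, 0.1052]
eef_rot: [0.609, -3.081, 0.0]
ft_force: [0.7, 0.2, 2.4]
gripper_width: 0.0006
grip_force: 1.1
```

Emit:
carry_out([
  [[0, 0, 0.1, 0, 0], [0, 0, 0.1, 0, 0], [0, 0, 0, 0, 0], [0, 0, 0, 0, 0], [0, 0, 0, 0, 0]],
])

```text
clock: 5.2
position: [0.5239, 0.2985, 0.1035]
eef_rot: [0.609, -3.082, 0.0]
ft_force: [-0.2, 0.5, 2.8]
gripper_width: 0.0006
grip_force: 1.4
```

```bash
python3 -c "
from h import *
plan((.5237,.2983,.118),202.5)
s,_=shot('side','s2')
cv2.imwrite('pics/c6.png',cv2.resize(s[100:155,230:285],None,fx=7,fy=7))"
```

```text
shift cm [ 0.02 -0.01 -1.45] turn -0.002 | tcp [0.5239 0.2985 0.1035] yaw -157.64 F [-0.18  0.51  2.76] w 0.0006 t 5.2 j6 -1.5 tilt [-0. -0.]
```

View pics/c6.png

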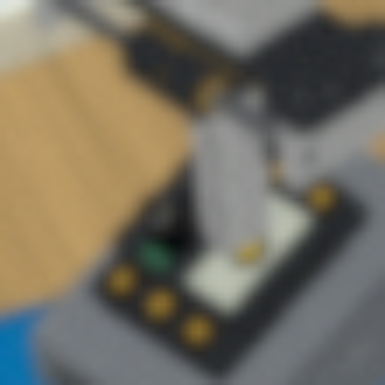

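The button is moving under the finger at about 2.8 N, and the lever's state can't be seen from here. I'll press until the force rises at the stop, then lift off and look.

Emit:
carry_out([
  [[0, 0, 0.1, 0, 0], [0, 0, 0.05, 0, 0], [0, 0, 0, 0, 0], [0, 0, 0, 0, 0], [0, 0, 0, 0, 0]],
])

```text
clock: 5.75
position: [0.5241, 0.2986, 0.1028]
eef_rot: [-0.609, 3.081, 0.0]
ft_force: [-2.4, -1.5, 10.0]
gripper_width: 0.0006
grip_force: 5.0
```

Emit:
carry_out([
  [[0, 0, -1, 0, 0], [0, 0, -2, 0, 0], [0, 0, -3, 0, 0], [0, 0, -3, 0, 0], [0, 0, -3, 0, 0]],
])

```text
clock: 6.25
position: [0.5235, 0.2984, 0.2232]
eef_rot: [0.609, -3.081, 0.0]
ft_force: [0.4, -0.2, -0.4]
gripper_width: 0.0002
grip_force: 0.0
```

Emit:
carry_out([
  [[0, 4, 0, 0.0, 5.5], [0, 4, 0, 0, 5.5], [0, 4, 0, 0, 5.5], [0, 4, 0, 0, 5.5], [0, 4, 0, 0, 5.5]],
])

```text
clock: 6.75
position: [0.4468, 0.4848, 0.222]
eef_rot: [0.609, -3.082, 0.0]
ft_force: [0.4, -0.3, -1.0]
gripper_width: 0.0369
grip_force: 0.0
```

```bash
python3 -c "
from h import *
plan((.447,-.0856,.1),180-15)
t,_=shot('top','t3');s,_=shot('side','s3')
cv2.imwrite('pics/c7.png',np.hstack([cv2.resize(t[195:250,155:210],None,fx=7,fy=7),cv2.resize(s[100:155,230:285],None,fx=7,fy=7)]))
for b in batteries(t,(240,185,455,292)): print(b)"
```

```text
shift cm [ 21.67 -52.75  12.23] turn 0.652 | tcp [0.4468 0.4848 0.222 ] yaw -157.65 F [ 0.36 -0.28 -1.  ] w 0.0369 t 6.75 j6 -1.19 tilt [-0.0004 -0.0004]
(array([0.4128, 0.1252, 0.009 ]), 0.0, array([0.0522, 0.0577]), 0, np.int64(0), array([412.7, 125.2]), array([57.8, 52.3]), 84.5)
(array([ 0.4472, -0.0856,  0.009 ]), -16.1, array([0.0392, 0.0568]), 12, np.float64(-0.0242), array([447.8, -85.7]), array([39.3, 57.3]), 75.7)
(array([ 0.4568, -0.2202,  0.009 ]), 171.8, array([0.0394, 0.057 ]), 60, np.float64(0.0099), array([ 457.3, -220.4]), array([39.5, 57.3]), 81.3)
(array([ 0.5774, -0.3118,  0.009 ]), 5.4, array([0.0389, 0.0585]), 16, np.float64(-0.0246), array([ 578.5, -312. ]), array([58.7, 39.6]), 2.0)
```

View pics/c7.png

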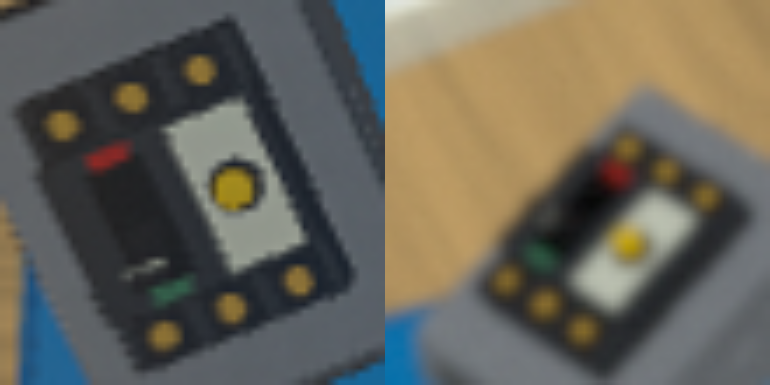

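The lever is dropped: its white end is beside the green mark at top px about (176,234). Now the first battery.

Emit:
carry_out([
  [[1.9, -4.6, 0, 0, 5.5], [1.9, -4.6, 0, 0, 5.5], [1.9, -4.6, 0, 0, 5.5], [1.9, -4.6, 0, 0, 5.5], [1.9, -4.6, 0, 0, 5.5]],
])

```text
clock: 7.35
position: [0.4469, 0.2323, 0.222]
eef_rot: [0.609, -3.082, 0.0]
ft_force: [1.0, -1.2, 0.5]
gripper_width: 0.0549
grip_force: 0.0
```

Emit:
carry_out([
  [[1.9, -4.6, 0, 0, 5.5], [1.9, -4.6, 0, 0, 5.5], [1.9, -4.6, 0, 0, 5.5], [1.9, -4.6, 0, 0, 5.5], [1.9, -4.6, 0, 0, 5.5]],
])

```text
clock: 7.85
position: [0.4463, -0.0164, 0.2222]
eef_rot: [-0.609, 3.082, -0.0]
ft_force: [1.2, 0.5, 0.1]
gripper_width: 0.055
grip_force: 0.0
```

Emit:
carry_out([
  [[2.67, -6.75, 1, 0, 5.5], [0, 0, 3, 0.15, 5.5], [0, 0, 3, 0.15, 5.5], [0, 0, 3, 0.15, 5.5], [0, 0, 2, 0.15, 5.5]],
])

```text
out of range
```

```bash
python3 -c "
from h import *
plan((.4475,-.0856,.018),180-15)"
```

```text
shift cm [ 2.52 -6.44 20.42] turn 0.652 | tcp [ 0.4463 -0.0164  0.2222] yaw -157.65 F [1.18 0.5  0.14] w 0.055 t 7.85 j6 -2.08 tilt [ 0.0001 -0.0001]
```

Emit:
carry_out([
  [[2.5, -3.9, 2, 0, 5.5], [0, -2.5, 3, 0.15, 5.5], [0, 0, 3, 0.15, 5.5], [0, 0, 3, 0.15, 5.5], [0, 0, 1, 0.15, 5.5]],
])

```text
clock: 8.35
position: [0.4467, -0.0827, 0.0996]
eef_rot: [-0.34, -3.119, -0.001]
ft_force: [0.1, 0.5, -0.2]
gripper_width: 0.0549
grip_force: 0.0
```

Emit:
carry_out([
  [[0, 0, 1, 0.052, 5.5], [0, 0, 0, 0, 5.5], [0, 0, 0, 0, 5.5], [0, 0, 0, 0, 5.5], [0, 0, 0, 0, 5.5]],
])

```text
clock: 8.85
position: [0.4486, -0.0826, 0.0927]
eef_rot: [0.409, 3.114, -0.0]
ft_force: [-0.1, 0.5, 0.0]
gripper_width: 0.0549
grip_force: 0.0
```

```bash
python3 -c "
from h import *
plan((.4475,-.0856,.018),180-15.3)"
```

```text
shift cm [ 0.03 -0.32  7.47] turn 0.006 | tcp [ 0.4486 -0.0826  0.0927] yaw 165.05 F [-0.06  0.48  0.02] w 0.0549 t 8.85 j6 -1.57 tilt [ 0.0009 -0.0003]
```

Emit:
carry_out([
  [[0, -0.32, 2, 0, 5.5], [0, 0, 2, 0, 5.5], [0, 0, 2, 0, 5.5], [0, 0, 1.5, 0, 5.5], [0, 0, 0.4, 0, 5.5]],
])

```text
clock: 9.35
position: [0.4469, -0.0855, 0.0122]
eef_rot: [-0.409, -3.113, -0.0]
ft_force: [0.5, -1.5, 0.4]
gripper_width: 0.0549
grip_force: 0.0
```

Emit:
carry_out([
  [[0, 0, 0, 0, 3.5], [0, 0, 0, 0, 3.5], [0, 0, 0, 0, 3.5], [0, 0, 0, 0, 3.5], [0, 0, 0, 0, 3.5]],
], grip_force=8)

```text
clock: 9.85
position: [0.448, -0.0857, 0.014]
eef_rot: [0.41, 3.113, -0.0]
ft_force: [-1.0, 0.1, 6.7]
gripper_width: 0.0396
grip_force: 8.0
```

```bash
python3 -c "
from h import *
plan((.4475,-.0856,.0135),180-15.3)"
```

```text
shift cm [ 0.05 -0.    0.05] turn 0.005 | tcp [ 0.448  -0.0857  0.014 ] yaw 165.01 F [-1.01  0.12  6.75] w 0.0396 t 9.85 j6 -1.58 tilt [ 0.0014 -0.0004]
```

Emit:
carry_out([
  [[0, 0, 0, 0, 5.5], [0, 0, 0, 0, 5.5], [0, 0, -2, 0, 5.5], [0, 0, -4, 0, 5.5], [0, 0, -4, 0, 5.5]],
])

```text
clock: 10.35
position: [0.447, -0.0854, 0.1141]
eef_rot: [-0.41, -3.113, -0.0]
ft_force: [0.7, -0.3, -0.1]
gripper_width: 0.0549
grip_force: 0.0
```

Emit:
carry_out([
  [[0, 4, -4, 0, 5.5], [0, 4, 0, 0, 5.5], [0, 4, 0, 0, 5.5], [0, 4, 0, 0, 5.5], [0, 0, 0, 0, 5.5]],
])

```text
clock: 10.85
position: [0.4881, 0.0678, 0.1484]
eef_rot: [0.404, 3.115, 0.001]
ft_force: [0.4, -0.4, -0.4]
gripper_width: 0.0547
grip_force: 0.0
```

```bash
python3 -c "
from h import *
t,_=shot('top','t4');s,_=shot('side','s4')
for b in batteries(t,(240,185,455,292)): print(b)
plan((.4475,-.0856,.0135),180-15.3)"
```

```text
(array([ 0.4479, -0.0849,  0.009 ]), -14.6, array([0.0395, 0.0575]), 12, np.float64(-0.024), array([448.5, -85.2]), array([39.3, 58.4]), 75.5)
(array([ 0.4568, -0.2202,  0.009 ]), 171.8, array([0.0394, 0.057 ]), 60, np.float64(0.0099), array([ 457.3, -220.4]), array([39.5, 57.3]), 81.3)
(array([ 0.5775, -0.3117,  0.009 ]), 5.9, array([0.039 , 0.0586]), 16, np.float64(-0.0246), array([ 578.5, -312. ]), array([58.8, 39.6]), 2.2)
shift cm [-1.000e-02 -1.556e+01  1.348e+01] turn 0.007 | tcp [0.4875 0.0648 0.1482] yaw 165.1 F [-0.19 -0.58  0.01] w 0.0552 t 10.95 j6 -1.25 tilt [-0.0006 -0.0002]
```

```bash
python3 - <<'E'
from h import *
t=cv2.imread("pics/t3.png").astype(np.float32)
x0,y0=300,165; c=t[y0:232,x0:365]
print(c[20,8:56].astype(int).tolist()); print(c[47,8:56].astype(int).tolist())
k=6; C=cv2.resize(c,None,fx=k,fy=k,interpolation=cv2.INTER_LINEAR)
g=C[...,1]-(C[...,0]+C[...,2])/2
m=((g>7)&(C[...,1]>C[...,0]+3)).astype(np.uint8)*255
for cc in cv2.findContours(m,cv2.RETR_EXTERNAL,cv2.CHAIN_APPROX_NONE)[0]:
    if cv2.contourArea(cc)<2000: continue
    P=onz("top",(cc.reshape(-1,2)+.5)/k-.5+[x0,y0],.012)[:,:2]*1000
    r=cv2.minAreaRect(P.astype(np.float32)); M=cv2.moments(P.astype(np.float32)); print(np.round([M['m10']/M['m00'],M['m01']/M['m00']],1),"rect",np.round(r[0],1),np.round(r[1],1),round(r[2],1))
E
```

```text
[[78, 68, 59], [76, 68, 54], [71, 73, 43], [69, 74, 38], [70, 74, 39], [69, 74, 39], [71, 75, 40], [69, 74, 39], [71, 75, 40], [70, 75, 40], [69, 74, 39], [69, 73, 39], [71, 75, 40], [69, 74, 37], [76, 70, 55], [78, 67, 59], [77, 67, 58], [77, 67, 58], [77, 67, 57], [77, 67, 58], [78, 67, 58], [75, 66, 55], [75, 65, 55], [76, 66, 56], [76, 65, 56], [95, 86, 77], [101, 92, 84], [102, 93, 84], [101, 92, 84], [100, 90, 83], [96, 92, 76], [86, 101, 54], [84, 104, 47], [83, 102, 45], [84, 102, 47], [84, 102, 47], [85, 102, 48], [84, 102, 46], [85, 103, 48], [84, 102, 45], [85, 102, 47], [84, 103, 46], [83, 104, 44], [97, 93, 75], [100, 91, 83], [101, 92, 82], [100, 90, 80], [100, 90, 81]]
[[75, 65, 56], [75, 64, 58], [69, 69, 46], [66, 72, 35], [66, 73, 36], [65, 71, 35], [65, 71, 35], [66, 72, 35], [65, 72, 36], [66, 72, 37], [66, 72, 36], [65, 72, 36], [66, 73, 37], [65, 72, 35], [69, 70, 44], [73, 65, 54], [74, 64, 56], [75, 66, 57], [75, 65, 57], [75, 65, 56], [75, 65, 56], [75, 66, 57], [75, 65, 57], [74, 65, 57], [75, 65, 57], [76, 66, 58], [74, 65, 56], [74, 64, 56], [76, 66, 57], [75, 65, 56], [76, 65, 58], [72, 68, 49], [67, 71, 38], [66, 72, 35], [66, 72, 36], [66, 73, 36], [66, 72, 36], [67, 73, 38], [67, 73, 36], [67, 73, 36], [67, 73, 37], [66, 72, 35], [68, 74, 36], [68, 71, 39], [75, 67, 53], [77, 66, 57], [76, 65, 57], [75, 65, 56]]
[559.6  -9.7] rect [559.5  -9.6] [49.1 30.6] 2.0
[561.6 -85.7] rect [561.8 -85.8] [48.6 29.8] 0.9
[632.2  -7.9] rect [631.6  -7.1] [48.3 32.8] 0.2
[634.4 -83.8] rect [633.5 -83.4] [49.2 32.3] 0.1
```

The dock's yaw is 1.5° and the top camera agrees with the arm to about 0.6 mm in y. Now I'll re-grasp battery A.

Emit:
carry_out([
  [[0, -4, 0, 0, 5.5], [0, -4, 1, 0, 5.5], [0, -4, 2, 0, 5.5], [0, -3.55, 2.5, 0, 5.5], [0, 0, 3, 0, 5.5]],
])

```text
clock: 11.45
position: [0.4465, -0.0899, 0.0633]
eef_rot: [0.417, 3.112, -0.001]
ft_force: [1.4, 1.2, 0.4]
gripper_width: 0.055
grip_force: 0.0
```

```bash
python3 -c "
from h import *
plan((.4482,-.0857,.0135),180-15)"
```

```text
shift cm [-0.05  0.45  4.98] turn -0.005 | tcp [ 0.4465 -0.0899  0.0633] yaw 164.72 F [1.39 1.23 0.39] w 0.055 t 11.45 j6 -1.58 tilt [ 0.0016 -0.0009]
```

Emit:
carry_out([
  [[0, 0, 2, 0, 5.5], [0, 0, 1, 0, 5.5], [0, 0, 0, 0, 5.5], [0, 0, 0, 0, 5.5], [0, 0, 0, 0, 5.5]],
])

```text
clock: 11.95
position: [0.448, -0.0859, 0.0345]
eef_rot: [0.41, 3.113, -0.0]
ft_force: [0.4, -0.6, -0.3]
gripper_width: 0.055
grip_force: 0.0
```

```bash
python3 -c "
from h import *
plan((.4482,-.0857,.0135),180-15)"
```

```text
shift cm [-0.01  0.02  2.1 ] turn 0.0 | tcp [ 0.448  -0.0859  0.0345] yaw 165.01 F [ 0.39 -0.57 -0.26] w 0.055 t 11.95 j6 -1.58 tilt [ 0.0016 -0.0005]
```

Emit:
carry_out([
  [[0, 0.02, 1.5, 0, 5.5], [0, 0, 0.6, 0, 5.5], [0, 0, 0, 0, 5.5], [0, 0, 0, 0, 3.5], [0, 0, 0, 0, 3.5]],
], grip_force=12)

```text
clock: 12.45
position: [0.4478, -0.0856, 0.013]
eef_rot: [0.41, 3.114, -0.0]
ft_force: [-0.3, 0.4, 0.5]
gripper_width: 0.0422
grip_force: 0.0
```

Emit:
carry_out([
  [[0, 0, 0, 0, 3.5], [0, 0, 0, 0, 3.5], [0, 0, 0, 0, 3.5], [0, 0, -1, 0, 3.5], [0, 0, -3, 0, 3.5]],
])

```text
clock: 12.95
position: [0.4462, -0.0852, 0.0517]
eef_rot: [-0.41, -3.11, -0.001]
ft_force: [0.1, -0.2, 0.7]
gripper_width: 0.0395
grip_force: 12.0
```

Emit:
carry_out([
  [[0, 0, -2, 0, 3.5], [-3, 3.5, 0, 0, 3.5], [-3, 3.5, 0, 0, 3.5], [-2.8, 3.2, 0, 0, 3.5], [0, 0, 0, -0.14, 3.5]],
])

```text
clock: 13.45
position: [0.5617, -0.0073, 0.073]
eef_rot: [0.188, 3.134, 0.0]
ft_force: [-0.2, -0.1, -0.7]
gripper_width: 0.0397
grip_force: 12.0
```

Emit:
carry_out([
  [[0, 0, 0, -0.148, 3.5], [0, 0, 0, 0, 3.5], [0, 0, 0, 0, 3.5], [0, 0, 0, 0, 3.5], [0, 0, 0, 0, 3.5]],
])

```text
clock: 13.95
position: [0.5589, -0.0099, 0.0727]
eef_rot: [-0.037, 3.141, 0.0]
ft_force: [0.3, 0.7, -0.2]
gripper_width: 0.04
grip_force: 12.0
```

```bash
python3 -c "
from h import *
plan((.5596,-.0102,.0265),181.5)
shot('top','t5');s,_=shot('side','s5')
cv2.imwrite('pics/c8.png',cv2.resize(s[170:270,280:390],None,fx=5,fy=5))"
```

```text
shift cm [-0.07 -0.03  4.62] turn -0.002 | tcp [ 0.5589 -0.0099  0.0727] yaw -178.64 F [ 0.35  0.65 -0.21] w 0.04 t 13.95 j6 -1.68 tilt [0.0002 0.    ]
```

View pics/c8.png

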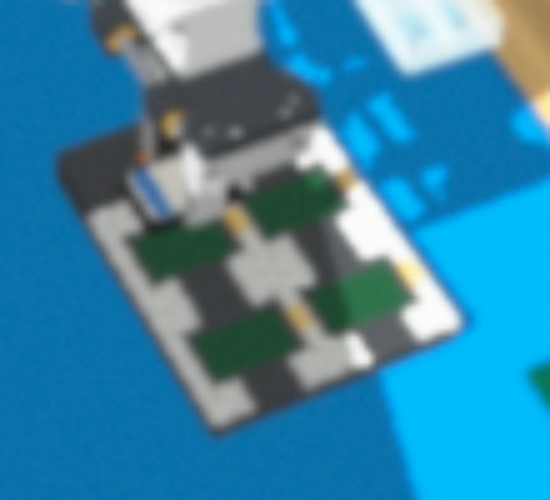

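The battery hangs level over the near-left pocket. I'll lower it.

Emit:
carry_out([
  [[-0.05, -0.03, 1.5, 0, 3.5], [0, 0, 1, 0, 3.5], [0, 0, 0.8, 0, 3.5], [0, 0, 0, 0, 3.5], [0, 0, 0, 0, 3.5]],
])

```text
clock: 14.55
position: [0.5594, -0.0101, 0.0392]
eef_rot: [0.041, -3.141, -0.0]
ft_force: [-0.1, 0.0, 0.9]
gripper_width: 0.04
grip_force: 12.0
```

Emit:
carry_out([
  [[0, 0, 0.3, 0, 3.5], [0, 0, 0.3, 0, 3.5], [0, 0, 0.3, 0, 3.5], [0, 0, 0.2, 0, 3.5], [0, 0, 0, 0, 3.5]],
])

```text
clock: 15.05
position: [0.5593, -0.01, 0.0282]
eef_rot: [0.041, -3.141, -0.0]
ft_force: [-0.3, -0.3, -0.8]
gripper_width: 0.04
grip_force: 12.0
```

Emit:
carry_out([
  [[0, 0, 0.1, 0, 3.5], [0, 0, 0.1, 0, 3.5], [0, 0, 0, 0, 3.5], [0, 0, 0, 0, 3.5], [0, 0, 0, 0, 3.5]],
])

```text
clock: 15.55
position: [0.5595, -0.0101, 0.0265]
eef_rot: [-0.041, 3.141, -0.0]
ft_force: [-0.5, 0.0, -1.0]
gripper_width: 0.04
grip_force: 12.0
```

```bash
python3 -c "
from h import *
plan((.5594,-.0102,.0265),181.5)"
```

```text
shift cm [ 0.01 -0.01  0.  ] turn -0.0 | tcp [ 0.5595 -0.0101  0.0265] yaw -178.5 F [-0.49  0.04 -1.05] w 0.04 t 15.55 j6 -1.68 tilt [ 0.0001 -0.    ]
```

Emit:
carry_out([
  [[0, 0, 0.05, 0, 3.5], [-0.05, 0, 0, 0, 3.5], [-0.05, 0, 0, 0, 3.5], [0, 0, 0, 0, 3.5], [0, 0, 0, 0, 3.5]],
])

```text
clock: 16.05
position: [0.5605, -0.01, 0.026]
eef_rot: [0.041, -3.141, -0.0]
ft_force: [-0.0, 0.7, -0.3]
gripper_width: 0.04
grip_force: 12.0
```

Emit:
carry_out([
  [[-0.05, 0, 0, 0, 3.5], [-0.05, 0, 0, 0, 3.5], [0, 0, 0, 0, 3.5], [0, 0, 0, 0, 3.5], [0, 0, 0, 0, 3.5]],
])

```text
clock: 16.55
position: [0.5613, -0.01, 0.0259]
eef_rot: [0.041, -3.141, -0.0]
ft_force: [-3.3, -0.4, -0.7]
gripper_width: 0.0397
grip_force: 12.0
```

It met the pins about 1.6 mm past centre, as expected. I'll release and go towards battery B.

Emit:
carry_out([
  [[0, 0, 0, 0, 5.5], [0, 0, 0, 0, 5.5], [0, 0, 0, 0, 5.5], [0, 0, -3, 0, 5.5], [0, 0, -4, 0, 5.5]],
])

```text
clock: 17.05
position: [0.5605, -0.0099, 0.0953]
eef_rot: [0.041, -3.138, -0.001]
ft_force: [0.9, -0.0, -0.2]
gripper_width: 0.0551
grip_force: 0.0
```

Emit:
carry_out([
  [[3, -4, -2, 0, 5.5], [3, -4, 0, 0, 5.5], [3, -4, 0, 0, 5.5], [1.3, -4, 0, 0, 5.5], [0, 0, 0, 0, 5.5]],
])

```text
clock: 17.55
position: [0.4635, -0.1733, 0.115]
eef_rot: [-0.034, 3.141, -0.001]
ft_force: [-0.2, -0.5, 0.4]
gripper_width: 0.0552
grip_force: 0.0
```

```bash
cat >> h.py <<'E'
def inpockets(t):
    """white label centroid/outline of black+label pack in each pocket cannot be separated from dark dock: use gold + label"""
    c=t[165:232,300:365]; hsv=cv2.cvtColor(c,cv2.COLOR_BGR2HSV)
E
python3 -c "
from h import *
t,_=shot('top','t6');s,_=shot('side','s6')
for b in batteries(t,(240,185,455,292)): print(b)
plan((.4568,-.2207,.0135),180-8)
cv2.imwrite('pics/c9.png',np.hstack([cv2.resize(t[165:235,280:370],None,fx=5,fy=5),cv2.resize(s[180:250,290:360],None,fx=5,fy=5)]))"
```

```text
(array([0.4128, 0.1252, 0.009 ]), 0.0, array([0.0522, 0.0577]), 0, np.int64(0), array([412.7, 125.2]), array([57.8, 52.3]), 84.5)
(array([ 0.5776, -0.3116,  0.009 ]), 6.7, array([0.0392, 0.0587]), 21, np.float64(-0.0244), array([ 578.4, -311.8]), array([59. , 39.7]), 2.8)
shift cm [ 0.91 -5.03 10.12] turn 0.164 | tcp [ 0.4647 -0.1702  0.1147] yaw -178.61 F [ 0.18  0.89 -0.9 ] w 0.0549 t 17.65 j6 -2.02 tilt [ 0.0004 -0.    ]
```

View pics/c9.png

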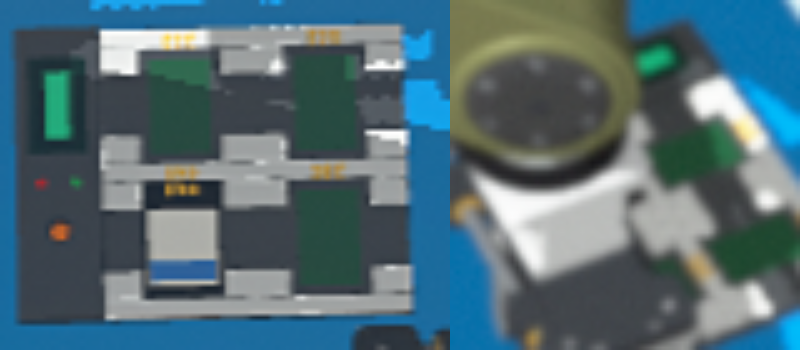

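Battery A sits square in the near-left pocket at top px about (316,213), against its pins. I'll check B in the side view.

```bash
python3 -c "
from h import *
for f in('side0','s4','s6'):
    s=cv2.imread(f'pics/{f}.png'); print(f,[(a,c.round(1)) for a,c in blob(s,(0,0,110),(40,140,255),(290,270,345,315),15)])"
```

```text
side0 [(np.int32(183), array([312.7, 292.7]))]
s4 [(np.int32(182), array([312.7, 292.8]))]
s6 [(np.int32(182), array([312.7, 292.8]))]
```

Emit:
carry_out([
  [[0.9, -2.5, 1, 0, 5.5], [0, -2.5, 2, 0, 5.5], [0, 0, 2, 0.082, 5.5], [0, 0, 2, 0.082, 5.5], [0, 0, 0, 0, 5.5]],
])

```text
clock: 18.15
position: [0.4565, -0.2183, 0.0424]
eef_rot: [-0.216, -3.13, -0.003]
ft_force: [-0.1, 0.2, 0.5]
gripper_width: 0.0548
grip_force: 0.0
```

Emit:
carry_out([
  [[0, 0, 0, 0, 5.5], [0, 0, 0, 0, 5.5], [0, 0, 0, 0, 5.5], [0, 0, 0, 0, 5.5], [0, 0, 0, 0, 5.5]],
])

```text
clock: 18.65
position: [0.4572, -0.22, 0.045]
eef_rot: [0.216, 3.134, -0.0]
ft_force: [-1.5, 0.3, 0.5]
gripper_width: 0.0548
grip_force: 0.0
```

```bash
python3 -c "
from h import *
plan((.4573,-.2207,.0135),180-8.4)"
```

```text
shift cm [-0.01 -0.07  3.15] turn 0.009 | tcp [ 0.4572 -0.22    0.045 ] yaw 172.13 F [-1.55  0.25  0.46] w 0.0548 t 18.65 j6 -1.95 tilt [ 0.0006 -0.0003]
```

Emit:
carry_out([
  [[0, -0.06, 1.5, 0.009, 5.5], [0, 0, 1.2, 0, 5.5], [0, 0, 0.45, 0, 5.5], [0, 0, 0, 0, 3.5], [0, 0, 0, 0, 3.5]],
])

```text
clock: 19.15
position: [0.4571, -0.2206, 0.0133]
eef_rot: [0.23, 3.133, -0.0]
ft_force: [0.6, 0.1, -0.4]
gripper_width: 0.0424
grip_force: 0.0
```

Emit:
carry_out([
  [[0, 0, 0, 0, 3.5], [0, 0, 0, 0, 3.5], [0, 0, 0, 0, 3.5], [0, 0, -1, 0, 3.5], [0, 0, -2, 0, 3.5]],
])

```text
clock: 19.65
position: [0.4564, -0.2202, 0.043]
eef_rot: [-0.23, -3.131, -0.002]
ft_force: [0.0, -0.4, -0.4]
gripper_width: 0.0396
grip_force: 12.0
```

Emit:
carry_out([
  [[0, 0, -3, 0, 3.5], [-2.1, 3.7, 0, 0, 3.5], [-2.1, 3.7, 0, 0, 3.5], [-2.1, 3.7, 0, 0, 3.5], [-2.1, 3.7, 0, 0, 3.5]],
])

```text
clock: 20.15
position: [0.5627, -0.085, 0.074]
eef_rot: [0.231, 3.132, -0.0]
ft_force: [0.5, 0.1, -0.4]
gripper_width: 0.04
grip_force: 12.0
```

Emit:
carry_out([
  [[0, 0, 0, -0.09, 3.5], [0, 0, 0, -0.083, 3.5], [0, 0, 0, 0, 3.5], [0, 0, 0, 0, 3.5], [0, 0, 0, 0, 3.5]],
])

```text
clock: 20.65
position: [0.5617, -0.0867, 0.0734]
eef_rot: [-0.037, 3.141, -0.0]
ft_force: [-0.5, 0.7, -1.0]
gripper_width: 0.0398
grip_force: 12.0
```

```bash
python3 -c "
from h import *
plan((.5618,-.0862,.0260),181.5)"
```

```text
shift cm [-0.01  0.05  4.74] turn -0.002 | tcp [ 0.5617 -0.0867  0.0734] yaw -178.63 F [-0.52  0.73 -1.05] w 0.0398 t 20.65 j6 -1.81 tilt [ 0.0002 -0.0001]
```

Emit:
carry_out([
  [[-0.01, 0.05, 1.5, 0, 3.5], [0, 0, 1, 0, 3.5], [0, 0, 0.8, 0, 3.5], [0, 0, 0.2, 0, 3.5], [0, 0, 0, 0, 3.5]],
])

```text
clock: 21.15
position: [0.5616, -0.086, 0.0375]
eef_rot: [0.041, -3.14, -0.0]
ft_force: [-0.1, -0.3, -1.1]
gripper_width: 0.0397
grip_force: 12.0
```

Emit:
carry_out([
  [[0, 0, 0.3, 0, 3.5], [0, 0, 0.3, 0, 3.5], [0, 0, 0.3, 0, 3.5], [0, 0, 0.2, 0, 3.5], [0, 0, 0, 0, 3.5]],
])

```text
clock: 21.65
position: [0.5617, -0.0859, 0.0268]
eef_rot: [0.041, -3.141, -0.0]
ft_force: [0.1, 0.5, -0.1]
gripper_width: 0.0399
grip_force: 12.0
```

Emit:
carry_out([
  [[0, 0, 0.1, 0, 3.5], [-0.05, 0, 0, 0, 3.5], [-0.05, 0, 0, 0, 3.5], [0, 0, 0, 0, 3.5], [0, 0, 0, 0, 3.5]],
])

```text
clock: 22.15
position: [0.5628, -0.0859, 0.0261]
eef_rot: [-0.041, 3.141, -0.0]
ft_force: [-0.2, -0.3, -0.3]
gripper_width: 0.0399
grip_force: 12.0
```

Emit:
carry_out([
  [[-0.05, 0, 0, 0, 3.5], [0, 0, 0, 0, 3.5], [0, 0, 0, 0, 3.5], [0, 0, 0, 0, 3.5], [0, 0, 0, 0, 3.5]],
])

```text
clock: 22.65
position: [0.5632, -0.0859, 0.026]
eef_rot: [0.041, -3.141, -0.0]
ft_force: [-1.7, -0.1, 0.3]
gripper_width: 0.0398
grip_force: 12.0
```

Emit:
carry_out([
  [[0, 0, 0, 0, 5.5], [0, 0, 0, 0, 5.5], [0, 0, 0, 0, 5.5], [0, 0, -3, 0, 5.5], [0, 0, -4, 0, 5.5]],
])

```text
clock: 23.15
position: [0.5623, -0.0857, 0.0953]
eef_rot: [0.041, -3.138, -0.001]
ft_force: [0.2, 0.2, 0.1]
gripper_width: 0.0552
grip_force: 0.0
```

```bash
python3 -c "
from h import *
t,_=shot('top','t7')
for b in batteries(t,(370,185,455,292)): print(b)
x0,y0=410,185; k=6
C=cv2.resize(t[y0:230,x0:455],None,fx=k,fy=k,interpolation=cv2.INTER_LINEAR).astype(int)
m=((C[...,2]>60)&(C[...,0]<1.5*C[...,2]+20)).astype(np.uint8)*255   # label: white/grey/green stripe
l=(( C.max(2)-C.min(2)<60)&(C.max(2)>110)|((C[...,1]>C[...,0]+15)&(C[...,1]>C[...,2]+15))).astype(np.uint8)*255
for nm,q in(('label',l),):
    c=max(cv2.findContours(q,cv2.RETR_EXTERNAL,cv2.CHAIN_APPROX_NONE)[0],key=cv2.contourArea)
    P=onz('top',(c.reshape(-1,2)+.5)/k-.5+[x0,y0],.009)[:,:2]*1000
    r=cv2.minAreaRect(P.astype(np.float32)); print(nm,np.round(r[0],1),np.round(r[1],1),round(r[2],1))
plan((.5775,-.312,.06),180+4)
cv2.imwrite('pics/c10.png',np.hstack([cv2.resize(t[185:230,410:455],None,fx=8,fy=8),cv2.resize(t[165:235,300:370],(360,360))]))"
```

```text
(array([ 0.5775, -0.3117,  0.009 ]), 5.9, array([0.039 , 0.0586]), 19, np.float64(-0.0246), array([ 578.5, -312. ]), array([58.8, 39.6]), 2.2)
label [ 572.5 -312.2] [41.5 40.6] 1.8
shift cm [ -0.58 -22.59   4.37] turn -0.044 | tcp [ 0.5655 -0.0863  0.1033] yaw -178.5 F [ 2.14 -1.14  7.34] w 0.0547 t 23.2 j6 -1.81 tilt [ 0.0068 -0.0014]
```

View pics/c10.png

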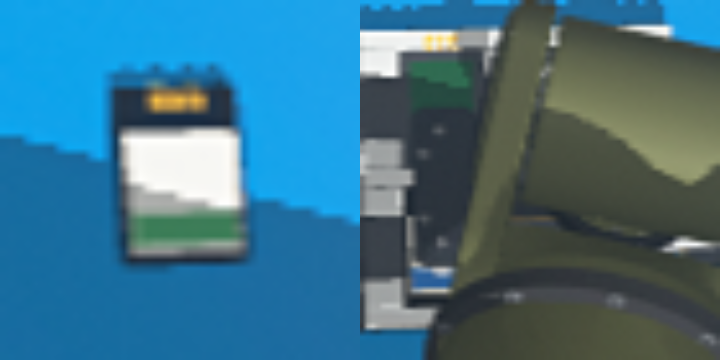

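Battery C is still at top px about (432,205), with its outline leaning about 2.5°. I'll fetch it.

Emit:
carry_out([
  [[0, -4.5, -1, 0, 5.5], [-0.4, -4.5, 0, 0, 5.5], [-0.4, -4.5, 0, 0, 5.5], [-0.07, -4.5, 0, 0, 5.5], [0, -4.67, 1, -0.017, 5.5]],
])

```text
clock: 23.7
position: [0.5785, -0.3143, 0.0973]
eef_rot: [-0.068, 3.138, -0.002]
ft_force: [1.1, 0.0, -0.7]
gripper_width: 0.0551
grip_force: 0.0
```

Emit:
carry_out([
  [[0, 0, 2.5, 0, 5.5], [0, 0, 2.5, 0, 5.5], [0, 0, 0, 0, 5.5], [0, 0, 0, 0, 5.5], [0, 0, 0, 0, 5.5]],
])

```text
clock: 24.2
position: [0.5788, -0.3124, 0.0478]
eef_rot: [-0.069, 3.139, -0.002]
ft_force: [-0.4, -0.4, 0.1]
gripper_width: 0.0551
grip_force: 0.0
```

```bash
python3 -c "
from h import *
plan((.5778,-.3123,.0135),180+2.5)"
```

```text
shift cm [0.1  0.02 3.43] turn 0.0 | tcp [ 0.5788 -0.3124  0.0478] yaw -177.5 F [-0.44 -0.45  0.14] w 0.0551 t 24.2 j6 -2.17 tilt [ 0.0021 -0.0013]
```

Emit:
carry_out([
  [[0.1, 0.02, 1.5, 0, 5.5], [0, 0, 1.4, 0, 5.5], [0, 0, 0.5, 0, 5.5], [0, 0, 0, 0, 3.5], [0, 0, 0, 0, 3.5]],
])

```text
clock: 24.7
position: [0.5767, -0.312, 0.0114]
eef_rot: [0.068, -3.14, -0.001]
ft_force: [-0.1, 0.3, 0.4]
gripper_width: 0.0425
grip_force: 0.0
```

Emit:
carry_out([
  [[0, 0, 0, 0, 3.5], [0, 0, 0, 0, 3.5], [0, 0, 0, 0, 3.5], [0, 0, -1, 0, 3.5], [0, 0, -3, 0, 3.5]],
])

```text
clock: 25.2
position: [0.5757, -0.3114, 0.0504]
eef_rot: [0.068, -3.137, -0.004]
ft_force: [-0.8, 0.3, 0.6]
gripper_width: 0.04
grip_force: 12.0
```

```bash
python3 -c "
from h import *
plan((.6346,-.0843,.07),181.5)"
```

```text
shift cm [-6.85 22.44 -1.93] turn 0.017 | tcp [ 0.5757 -0.3114  0.0504] yaw -177.53 F [-0.78  0.27  0.6 ] w 0.04 t 25.2 j6 -2.17 tilt [-0.004   0.0025]
```

Emit:
carry_out([
  [[0, 0, -2, 0, 3.5], [-1.3, 4.5, 0, 0, 3.5], [-1.3, 4.5, 0, 0, 3.5], [-1.3, 4.5, 0, 0, 3.5], [-1.3, 4.5, 0, 0, 3.5]],
])

```text
clock: 25.7
position: [0.6215, -0.1284, 0.0731]
eef_rot: [-0.067, 3.14, -0.0]
ft_force: [0.2, -1.3, -0.0]
gripper_width: 0.04
grip_force: 12.0
```

Emit:
carry_out([
  [[-1.5, 4.5, 0, 0, 3.5], [0, 0, 0, 0.017, 3.5], [0, 0, 0, 0, 3.5], [0, 0, 0, 0, 3.5], [0, 0, 0, 0, 3.5]],
])

```text
clock: 26.2
position: [0.6339, -0.0858, 0.0723]
eef_rot: [-0.039, 3.141, -0.0]
ft_force: [-0.1, 0.2, -0.2]
gripper_width: 0.04
grip_force: 12.0
```

```bash
python3 -c "
from h import *
plan((.6342,-.0843,.025),181.5)"
```

```text
shift cm [-0.03  0.15  4.73] turn -0.001 | tcp [ 0.6339 -0.0858  0.0723] yaw -178.58 F [-0.09  0.19 -0.19] w 0.04 t 26.2 j6 -1.79 tilt [ 0.0001 -0.0001]
```

Emit:
carry_out([
  [[0, 0.14, 1.5, 0, 3.5], [0, 0, 1, 0, 3.5], [0, 0, 0.8, 0, 3.5], [0, 0, 0.2, 0, 3.5], [0, 0, 0, 0, 3.5]],
])

```text
clock: 26.7
position: [0.6339, -0.0831, 0.0365]
eef_rot: [0.041, -3.14, -0.0]
ft_force: [1.0, -0.1, 0.3]
gripper_width: 0.04
grip_force: 12.0
```

Emit:
carry_out([
  [[0, 0, 0.3, 0, 3.5], [0, 0, 0.3, 0, 3.5], [0, 0, 0.3, 0, 3.5], [0, 0, 0.2, 0, 3.5], [0, 0, 0, 0, 3.5]],
])

```text
clock: 27.2
position: [0.6342, -0.083, 0.026]
eef_rot: [-0.041, 3.141, -0.0]
ft_force: [-0.3, -0.8, 0.7]
gripper_width: 0.0398
grip_force: 12.0
```

Emit:
carry_out([
  [[0, 0, 0.1, 0, 3.5], [-0.05, 0, 0, 0, 3.5], [-0.05, 0, 0, 0, 3.5], [0, 0, 0, 0, 3.5], [0, 0, 0, 0, 3.5]],
])

```text
clock: 27.7
position: [0.6351, -0.0831, 0.0255]
eef_rot: [-0.041, 3.141, -0.0]
ft_force: [-3.3, 0.2, 5.4]
gripper_width: 0.0399
grip_force: 12.0
```

Emit:
carry_out([
  [[-0.05, 0, 0, 0, 3.5], [0, 0, 0, 0, 3.5], [0, 0, 0, 0, 3.5], [0, 0, 0, 0, 3.5], [0, 0, 0, 0, 3.5]],
])

```text
clock: 28.2
position: [0.6356, -0.0831, 0.0255]
eef_rot: [-0.041, 3.141, -0.0]
ft_force: [-3.1, -0.3, 5.1]
gripper_width: 0.0401
grip_force: 12.0
```

Emit:
carry_out([
  [[0, 0, 0, 0, 5.5], [0, 0, 0, 0, 5.5], [0, 0, 0, 0, 5.5], [0, 0, -3, 0, 5.5], [0, 0, -4, 0, 5.5]],
])

```text
clock: 28.7
position: [0.6345, -0.0828, 0.0939]
eef_rot: [0.041, -3.137, -0.001]
ft_force: [0.2, -0.6, -0.1]
gripper_width: 0.0551
grip_force: 0.0
```

Emit:
carry_out([
  [[0, 4, -4, 0, 3], [0, 4, -4, 0, 0], [0, 4, -2, 0, 0], [0, 4, 0, 0, 0], [0, 4, 0, 0, 0]],
])

```text
clock: 29.2
position: [0.6306, 0.1092, 0.1866]
eef_rot: [-0.041, 3.14, 0.0]
ft_force: [0.0, 0.9, -0.4]
gripper_width: 0.0185
grip_force: 0.0
```

Emit:
carry_out([
  [[3, 4, 0, 0, 0], [3, 4, 0, 0, 0], [3, 4, 0, 0, 0], [3, 4, 0, 0, 0], [3, 4, 0, 0, 0]],
])

```text
clock: 29.7
position: [0.4739, 0.305, 0.1859]
eef_rot: [-0.041, 3.141, 0.0]
ft_force: [0.6, 0.1, 0.1]
gripper_width: 0.0005
grip_force: 0.0
```

```bash
python3 -c "
from h import *
t,_=shot('top','t8');s,_=shot('side','s8')
plan((.47,.40,.2),202.5)
cv2.imwrite('pics/c11.png',np.hstack([cv2.resize(t[165:235,280:370],None,fx=5,fy=5),cv2.resize(s[180:250,290:360],None,fx=5,fy=5)]))"
```

```text
shift cm [-0.06  9.26 -1.39] turn -0.361 | tcp [0.4723 0.3075 0.186 ] yaw -178.21 F [ 0.41 -1.26 -0.02] w 0.0006 t 29.8 j6 -1.09 tilt [-0.0002  0.0007]
```

View pics/c11.png

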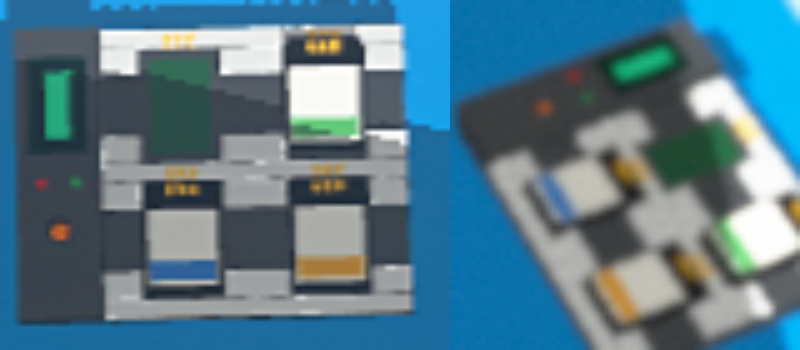

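Batteries A and B are seated. C's gold end rides over the pin wall at top px about (344,174), roughly 5 mm too far in +x. I'll measure it and mend that.

```bash
python3 - <<'E'
from h import *
t=cv2.imread("pics/t8.png"); s=cv2.imread("pics/s8.png")
k=6;x0,y0=300,165
C=cv2.resize(t[y0:232,x0:365],None,fx=k,fy=k,interpolation=cv2.INTER_LINEAR)
hsv=cv2.cvtColor(C,cv2.COLOR_BGR2HSV)
g=cv2.inRange(hsv,(12,90,110),(30,255,255)); n,l,st,c=cv2.connectedComponentsWithStats(g)
for i in range(1,n):
    if st[i,4]>60: print("gold",st[i,4],onz("top",[(c[i]+.5)/k-.5+[x0,y0]],.021).round(4))
# coloured stripes (blue, orange, green) centroids
for nm,lo,hi in(("blue",(100,80,80),(118,200,220)),("orange",(8,100,90),(25,220,220)),("green",(45,80,120),(85,255,255))):
    q=cv2.inRange(hsv,lo,hi); n,l,st,c=cv2.connectedComponentsWithStats(q); i=[j for j in range(1,n) if st[j,4]>500 and c[j][0]<330]
    for j in i: print(nm,st[j,4],onz("top",[(c[j]+.5)/k-.5+[x0,y0]],.021).round(4))
for f in("side0","s4","s6"):
    im=cv2.imread(f"pics/{f}.png"); print(f,[(a,c.round(1)) for a,c in blob(im,(0,0,150),(179,90,255),(350,285,395,325),15)])
E
```

```text
gold 863 [[ 0.6622 -0.0828  0.021 ]]
gold 84 [[ 0.6637 -0.0009  0.021 ]]
gold 63 [[ 0.6656 -0.0123  0.021 ]]
gold 195 [[ 0.5959 -0.0818  0.021 ]]
gold 67 [[ 0.5966 -0.0901  0.021 ]]
gold 203 [[ 0.594  -0.0056  0.021 ]]
gold 67 [[ 0.5939 -0.0143  0.021 ]]
gold 379 [[ 0.5878 -0.0852  0.021 ]]
gold 403 [[ 0.5855 -0.0084  0.021 ]]
gold 1821 [[ 0.5456 -0.0858  0.021 ]]
blue 8908 [[ 0.6776 -0.0436  0.021 ]]
blue 3849 [[ 0.5582 -0.0955  0.021 ]]
blue 1898 [[ 0.5435 -0.0095  0.021 ]]
orange 677 [[ 0.6621 -0.0825  0.021 ]]
orange 1645 [[ 0.5456 -0.0857  0.021 ]]
green 1338 [[ 0.6184 -0.0828  0.021 ]]
side0 [(np.int32(182), array([374.1, 303. ]))]
s4 [(np.int32(183), array([374., 303.]))]
s6 [(np.int32(182), array([374.1, 303. ]))]
```

```bash
python3 -c "
from h import *
plan((.6356,-.0833,.10),181.5)"
```

```text
shift cm [-15.1  -39.57   8.57] turn 0.005 | tcp [0.4723 0.3075 0.186 ] yaw -178.21 F [ 0.41 -1.26 -0.02] w 0.0006 t 29.8 j6 -1.09 tilt [-0.0002  0.0007]
```

Emit:
carry_out([
  [[-1.9, -4.5, 0, 0, 5.5], [-1.9, -4.5, 0, 0, 5.5], [-1.9, -4.5, 0, 0, 5.5], [-1.9, -4.5, 0, 0, 5.5], [-1.9, -4.5, 0, 0, 5.5]],
])

```text
clock: 30.3
position: [0.577, 0.0787, 0.1859]
eef_rot: [-0.041, 3.141, -0.0]
ft_force: [0.8, 0.0, 0.7]
gripper_width: 0.0369
grip_force: 0.0
```

Emit:
carry_out([
  [[-1.9, -4.5, 0, 0, 5.5], [-1.9, -4.5, 0, 0, 5.5], [-1.8, -4.5, 3, 0, 5.5], [0, -3.5, 3, 0, 5.5], [0, 0, 2.5, 0, 5.5]],
])

```text
clock: 30.8
position: [0.634, -0.0867, 0.1024]
eef_rot: [0.034, -3.14, 0.001]
ft_force: [-0.8, 0.2, 0.0]
gripper_width: 0.0552
grip_force: 0.0
```

Emit:
carry_out([
  [[0, 0, 2, 0, 5.5], [0, 0, 2, 0, 5.5], [0, 0, 0, 0, 5.5], [0, 0, 0, 0, 5.5], [0, 0, 0, 0, 5.5]],
])

```text
clock: 31.3
position: [0.635, -0.0821, 0.0659]
eef_rot: [-0.041, 3.139, -0.001]
ft_force: [-0.0, -0.1, -0.1]
gripper_width: 0.055
grip_force: 0.0
```

```bash
python3 -c "
from h import *
plan((.6356,-.0833,.0275),181.5)"
```

```text
shift cm [-0.05 -0.12  3.84] turn -0.0 | tcp [ 0.635  -0.0821  0.0659] yaw -178.5 F [-0.05 -0.14 -0.06] w 0.055 t 31.3 j6 -1.78 tilt [ 0.0019 -0.0004]
```

Emit:
carry_out([
  [[-0.05, -0.12, 1.5, 0, 5.5], [0, 0, 1.5, 0, 5.5], [0, 0, 0.8, 0, 5.5], [0, 0, 0, 0, 5.5], [0, 0, 0, 0, 3.5]],
], grip_force=8)

```text
clock: 31.8
position: [0.6349, -0.083, 0.0263]
eef_rot: [0.041, -3.141, -0.0]
ft_force: [0.2, -0.3, -0.5]
gripper_width: 0.0502
grip_force: 0.0
```

Emit:
carry_out([
  [[0, 0, 0, 0, 3.5], [0, 0, 0, 0, 3.5], [0, 0, 0, 0, 3.5], [0, 0, -0.4, 0, 3.5], [0, 0, -0.4, 0, 3.5]],
])

```text
clock: 32.3
position: [0.6349, -0.083, 0.0348]
eef_rot: [0.041, -3.141, 0.0]
ft_force: [1.0, -0.6, 0.2]
gripper_width: 0.0401
grip_force: 8.0
```

Emit:
carry_out([
  [[0.2, 0, 0, 0, 3.5], [0.2, 0, 0, 0, 3.5], [0, 0, 0, 0, 3.5], [0, 0, 0.3, 0, 3.5], [0, 0, 0.2, 0, 3.5]],
])

```text
clock: 32.8
position: [0.6308, -0.0831, 0.029]
eef_rot: [0.041, -3.141, -0.0]
ft_force: [0.9, 0.4, -0.3]
gripper_width: 0.04
grip_force: 8.0
```

Emit:
carry_out([
  [[0, 0, 0.1, 0, 3.5], [0, 0, 0.1, 0, 3.5], [0, 0, 0.1, 0, 3.5], [0, 0, 0, 0, 3.5], [0, 0, 0, 0, 3.5]],
])

```text
clock: 33.3
position: [0.631, -0.0831, 0.0265]
eef_rot: [-0.041, 3.141, -0.0]
ft_force: [-0.1, 0.6, 0.2]
gripper_width: 0.0398
grip_force: 8.0
```

```bash
python3 -c "
from h import *
plan((.6318,-.0843,.0255),181.5)"
```

```text
shift cm [-0.08 -0.12  0.1 ] turn 0.0 | tcp [ 0.631  -0.0831  0.0265] yaw -178.5 F [-0.12  0.57  0.17] w 0.0398 t 33.3 j6 -1.79 tilt [ 0.0002 -0.    ]
```

Emit:
carry_out([
  [[0, -0.05, 0.1, 0, 3.5], [0, 0, 0, 0, 3.5], [0, 0, 0, 0, 5], [0, 0, 0, 0, 5], [0, 0, 0, 0, 5]],
])

```text
clock: 33.8
position: [0.6308, -0.0836, 0.0254]
eef_rot: [0.041, -3.141, 0.0]
ft_force: [0.6, -0.4, -0.1]
gripper_width: 0.0501
grip_force: 0.0
```

Emit:
carry_out([
  [[0, 0, 0, 0, 3.5], [0, 0, 0, 0, 3.5], [0, 0, 0, 0, 3.5], [0, 0, 0, 0, 3.5], [0, 0, 0, 0, 3.5]],
])

```text
clock: 34.3
position: [0.6309, -0.0836, 0.0254]
eef_rot: [0.041, -3.141, 0.0]
ft_force: [0.4, 0.3, 0.0]
gripper_width: 0.0396
grip_force: 8.0
```

Emit:
carry_out([
  [[-0.05, 0, 0, 0, 3.5], [-0.05, 0, 0, 0, 3.5], [0, 0, 0, 0, 3.5], [0, 0, 0, 0, 3.5], [0, 0, 0, 0, 3.5]],
])

```text
clock: 34.8
position: [0.6319, -0.0836, 0.0254]
eef_rot: [0.041, -3.141, 0.0]
ft_force: [-0.9, -0.2, 0.2]
gripper_width: 0.0399
grip_force: 8.0
```

Emit:
carry_out([
  [[-0.05, 0, 0, 0, 3.5], [-0.05, 0, 0, 0, 3.5], [0, 0, 0, 0, 3.5], [0, 0, 0, 0, 3.5], [0, 0, 0, 0, 3.5]],
])

```text
clock: 35.3
position: [0.6327, -0.0836, 0.0254]
eef_rot: [0.041, -3.141, -0.0]
ft_force: [-5.4, -0.5, 2.3]
gripper_width: 0.04
grip_force: 8.0
```

Emit:
carry_out([
  [[0.04, 0, 0, 0, 3.5], [0, 0, 0, 0, 5.5], [0, 0, 0, 0, 5.5], [0, 0, -3, 0, 5.5], [0, 0, -4, 0, 5.5]],
])

```text
clock: 35.8
position: [0.6317, -0.0833, 0.0945]
eef_rot: [0.041, -3.138, -0.001]
ft_force: [0.4, -0.4, -0.3]
gripper_width: 0.0547
grip_force: 0.0
```

Emit:
carry_out([
  [[0, 4, -4, 0, 3], [0, 4, -4, 0, 0], [0, 4, -2, 0, 0], [0, 4, 0, 0, 0], [0, 4, 0, 0, 0]],
])

```text
clock: 36.3
position: [0.6277, 0.1087, 0.1872]
eef_rot: [-0.041, 3.139, 0.001]
ft_force: [-0.6, 0.9, 0.6]
gripper_width: 0.0183
grip_force: 0.0
```

Emit:
carry_out([
  [[3.5, 4.5, 0, 0, 0], [3.5, 4.5, 0, 0, 0], [3.5, 4.5, 0, 0, 0], [3.5, 4.5, 0, 0, 0], [3.5, 4.5, 0, 0, 0]],
])

```text
clock: 36.8
position: [0.4676, 0.3018, 0.1865]
eef_rot: [-0.041, 3.14, 0.001]
ft_force: [0.3, 0.1, -0.1]
gripper_width: 0.0004
grip_force: 0.0
```

```bash
python3 -c "
from h import *
t,_=shot('top','t9');s,_=shot('side','s9')
k=6;x0,y0=300,165
C=cv2.resize(t[y0:232,x0:365],None,fx=k,fy=k,interpolation=cv2.INTER_LINEAR)
hsv=cv2.cvtColor(C,cv2.COLOR_BGR2HSV)
g=cv2.inRange(hsv,(12,90,110),(30,255,255)); n,l,st,c=cv2.connectedComponentsWithStats(g)
for i in range(1,n):
    if st[i,4]>60: print('gold',st[i,4],onz('top',[(c[i]+.5)/k-.5+[x0,y0]],.021).round(4))
plan((.44,.30,.2),202.5)
cv2.imwrite('pics/c12.png',np.hstack([cv2.resize(t[165:235,280:370],None,fx=4,fy=4),cv2.resize(s[180:250,310:380],None,fx=4,fy=4)]))"
```

```text
gold 77 [[ 0.6673 -0.0767  0.021 ]]
gold 129 [[ 0.6668 -0.0883  0.021 ]]
gold 87 [[ 0.6637 -0.0009  0.021 ]]
gold 66 [[ 0.6655 -0.0122  0.021 ]]
gold 680 [[ 0.6587 -0.0829  0.021 ]]
gold 197 [[ 0.5959 -0.0818  0.021 ]]
gold 67 [[ 0.5966 -0.0901  0.021 ]]
gold 209 [[ 0.5939 -0.0056  0.021 ]]
gold 68 [[ 0.5939 -0.0143  0.021 ]]
gold 380 [[ 0.5878 -0.0852  0.021 ]]
gold 402 [[ 0.5855 -0.0084  0.021 ]]
gold 1824 [[ 0.5456 -0.0857  0.021 ]]
shift cm [ 2.6  -0.34 -1.34] turn -0.361 | tcp [0.4659 0.3042 0.1866] yaw -178.21 F [0.7  0.16 0.28] w 0.0005 t 36.9 j6 -1.09 tilt [0.0004 0.0012]
```

View pics/c12.png

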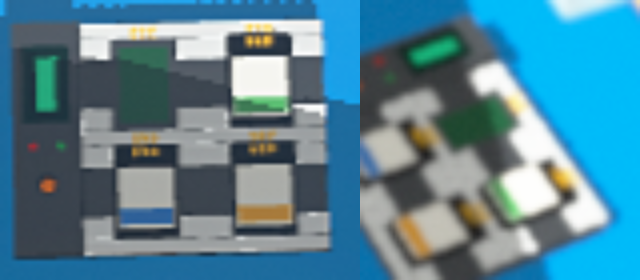

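All three batteries are seated at the same 8.4 mm spacing between contacts and pins: A px (316,213), B (345,213), C (344,187). Next is the lever geometry.

```bash
python3 - <<'E'
from h import *
piv=np.array([.5203,.3347,.079]); ps=np.radians(22.5); h=np.array([np.cos(ps),np.sin(ps),0]); z=np.array([0,0,1.])
def at(a,r): b=a-np.radians(20); return piv+r*(np.sin(b)*h+np.cos(b)*z)
print("dropped end",at(-.4,.04),proj("top",[at(-.4,.04)]),proj("side",[at(-.4,.04)])); print("up",proj("top",[at(.4,.04)]))
t=cv2.imread("pics/t9.png"); s=cv2.imread("pics/s3.png")
print([(a,c.round(1)) for a,c in blob(cv2.imread("pics/t3.png"),(0,0,95),(179,80,255),(165,222,184,240),1)])
print([(a,c.round(1)) for a,c in blob(cv2.imread("pics/top0.png"),(0,0,95),(179,80,255),(163,214,180,230),1)])
print("start px up observed (172,224)")
# pre-push: tip front 45 mm down-slope side of pivot, tip 18 mm above pivot
q=piv-.055*h; plan((q[0],q[1],piv[2]+.020+.011),202.5)
plan((q[0],q[1],.2),202.5)
E
```

```text
dropped end [0.49513519 0.32427639 0.10829301] [[175.71655312 234.54407522]] [[251.43507272 127.76822971]]
up [[170.20017196 222.79173298]]
[(np.int32(2), array([183. , 222.5])), (np.int32(14), array([165.6, 236.7])), (np.int32(2), array([176.5, 232. ]))]
[(np.int32(2), array([179. , 214.5])), (np.int32(1), array([163., 229.]))]
start px up observed (172,224)
shift cm [-0.38  0.92  7.66] turn -0.361 | tcp [0.4659 0.3042 0.1866] yaw -178.21 F [0.7  0.16 0.28] w 0.0005 t 36.9 j6 -1.09 tilt [0.0004 0.0012]
shift cm [-0.39  0.93 -1.34] turn -0.361 | tcp [0.4659 0.3042 0.1866] yaw -178.21 F [0.7  0.16 0.28] w 0.0005 t 36.9 j6 -1.09 tilt [0.0004 0.0012]
```

Emit:
carry_out([
  [[-0.38, 0.92, 0, 0, 0], [0, 0, 0, -0.15, 0], [0, 0, 0, -0.15, 0], [0, 0, 0, -0.061, 0], [0, 0, 3, 0, 0]],
])

```text
clock: 37.4
position: [0.4754, 0.3099, 0.159]
eef_rot: [-0.604, 3.076, 0.003]
ft_force: [0.2, 0.1, -0.7]
gripper_width: 0.0006
grip_force: 0.0
```

Emit:
carry_out([
  [[0, 0, 2, 0, 0], [0, 0, 1.5, 0, 0], [0, 0, 1, 0, 0], [0, 0, 0, 0, 0], [0, 0, 0, 0, 0]],
])

```text
clock: 37.9
position: [0.4732, 0.3095, 0.1116]
eef_rot: [-0.603, 3.083, 0.0]
ft_force: [-0.9, -0.6, 0.0]
gripper_width: 0.0005
grip_force: 0.0
```

```bash
python3 -c "
from h import *
plan((.5203,.3347,.110),202.5)"
```

```text
shift cm [-5.31  0.56  0.17] turn -0.006 | tcp [0.4732 0.3095 0.1116] yaw -157.85 F [-0.93 -0.64  0.02] w 0.0005 t 37.9 j6 -1.44 tilt [0.0005 0.0003]
```

Emit:
carry_out([
  [[-0.3, 0.56, 0.17, 0, 0], [-0.6, 0, 0, 0, 0], [-0.6, 0, 0, 0, 0], [-0.6, 0, 0, 0, 0], [-0.5, 0, 0, 0, 0]],
])

```text
clock: 38.4
position: [0.4951, 0.3249, 0.1095]
eef_rot: [-0.604, 3.083, 0.0]
ft_force: [1.4, 0.1, 0.7]
gripper_width: 0.0005
grip_force: 0.1
```

Emit:
carry_out([
  [[-0.4, 0, 0, 0, 0], [-0.4, 0, 0, 0, 0], [-0.2, 0, 0, 0, 0], [0, 0, 0, 0, 0], [0, 0, 0, 0, 0]],
])

```text
clock: 38.9
position: [0.5036, 0.3284, 0.1094]
eef_rot: [0.604, -3.083, 0.0]
ft_force: [-0.1, 0.7, 0.1]
gripper_width: 0.0005
grip_force: 0.0
```

Emit:
carry_out([
  [[-0.2, 0, 0, 0, 0], [-0.1, 0, 0, 0, 0], [-0.1, 0, 0, 0, 0], [0, 0, 0, 0, 0], [0, 0, 0, 0, 0]],
])

```text
clock: 39.4
position: [0.5072, 0.3299, 0.1095]
eef_rot: [0.604, -3.082, 0.0]
ft_force: [-4.2, -2.4, 2.6]
gripper_width: 0.0004
grip_force: 2.2
```

Emit:
carry_out([
  [[1, 0, 0, 0, 0], [3, 0, 0, 0, 0], [0, 0, -4, 0, 0], [0, 0, -4, 0, 2], [0, 0, -4, 0, 2]],
])

```text
clock: 39.9
position: [0.4703, 0.3148, 0.2311]
eef_rot: [-0.604, 3.082, 0.0]
ft_force: [1.3, -0.6, 0.2]
gripper_width: 0.0132
grip_force: 0.0
```

Emit:
carry_out([
  [[0, 3.5, 0, 0, 2], [0, 3.5, 0, 0, 2], [0, 3.5, 0, 0, 2], [0, 3.5, 0, 0, 2], [0, 3.5, 0, 0, 2]],
])

```text
clock: 40.4
position: [0.4038, 0.4782, 0.2296]
eef_rot: [-0.604, 3.082, 0.001]
ft_force: [-0.4, -0.7, 0.1]
gripper_width: 0.0201
grip_force: 0.0
```

```bash
python3 - <<'E'
from h import *
t,_=shot('top','t10');s,_=shot('side','s10')
# stand: side and top faces of the block; pin red
P=[]
for n,im,roi in(("top",t,(240,252,285,288)),):
    k=6;x0,y0,x1,y1=roi;C=cv2.resize(im[y0:y1,x0:x1],None,fx=k,fy=k,interpolation=cv2.INTER_LINEAR).astype(int)
    sat=C.max(2)-C.min(2); m=((sat<30)&(C.max(2)>85)).astype(np.uint8)*255
    c=max(cv2.findContours(m,cv2.RETR_EXTERNAL,cv2.CHAIN_APPROX_NONE)[0],key=cv2.contourArea)
    W=onz("top",(c.reshape(-1,2)+.5)/k-.5+[x0,y0],.062)[:,:2]*1000; r=cv2.minAreaRect(W.astype(np.float32)); print("stand top",np.round(r[0],1),np.round(r[1],1),round(r[2],1))
    d=((C.max(2)<60)&(sat<40)).astype(np.uint8)*255
    red=((C[...,2]>90)&(C[...,0]<70)).astype(np.uint8)*255
    brt=((C[...,2]>140)&(C[...,0]<75)).astype(np.uint8)*255
    for nm,q,zz in(("red",red,.122),("bright red",brt,.122)):
        c=max(cv2.findContours(q,cv2.RETR_EXTERNAL,cv2.CHAIN_APPROX_NONE)[0],key=cv2.contourArea)
        W=onz("top",(c.reshape(-1,2)+.5)/k-.5+[x0,y0],zz)[:,:2]*1000; r=cv2.minAreaRect(W.astype(np.float32)); print(nm,np.round(r[0],1),np.round(r[1],1),round(r[2],1))
    g=(red|d); c=max(cv2.findContours(g,cv2.RETR_EXTERNAL,cv2.CHAIN_APPROX_NONE)[0],key=cv2.contourArea)
    W=onz("top",(c.reshape(-1,2)+.5)/k-.5+[x0,y0],.066)[:,:2]*1000; print("guard+red bbox",W.min(0).round(1),W.max(0).round(1))
o=np.zeros((420,790,3),np.uint8)
o[:385,:385]=cv2.resize(t[195:250,155:210],None,fx=7,fy=7); o[:400,390:]=cv2.resize(t[250:290,243:283],None,fx=10,fy=10,interpolation=cv2.INTER_CUBIC)
cv2.imwrite('pics/c13.png',o)
E
```

```text
stand top [412.3 120.1] [51.5 48.4] 84.5
red [412.  120.8] [12.7 12.4] 78.1
bright red [412.5 121.5] [8.5 8.1] 83.8
guard+red bbox [405.9 120.4] [419.6 134.2]
```

View pics/c13.png

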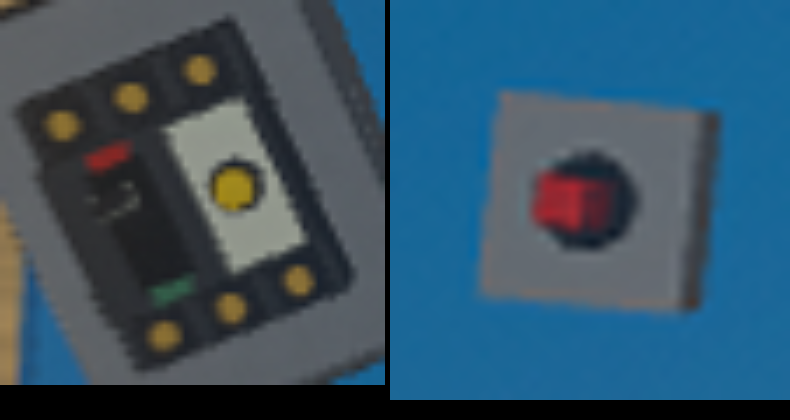

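```bash
python3 - <<'E'
from h import *
a=cv2.imread('pics/top0.png');b=cv2.imread('pics/t10.png')
A=a[214:232,164:180].astype(int);B=b[214:232,164:180].astype(int);print("lever diff",np.abs(A-B).max(), np.abs(A-B).mean().round(2)); 
ga=cv2.cvtColor(a,6)[214:240,164:182];gb=cv2.cvtColor(b,6)[214:240,164:182]
print(np.abs(ga.astype(int)-gb)[:, :].max(1))
K=proj("top",[(.412,.1208,.122)])[0]; print(cross(K,(247.3,176.7)))
plan((.4118,.1202,.16),174.5)
E
```

```text
lever diff 4 0.8
[3 2 2 2 2 2 2 2 3 2 3 2 2 2 2 3 2 4 3 3 2 2 2 2 2 2]
(array([0.41191142, 0.12083695, 0.12188719]), np.float64(0.0001848904242554887))
shift cm [ 12.83 -33.62   6.87] turn 0.487 | tcp [0.4025 0.4799 0.229 ] yaw -157.62 F [-1.01 -0.81  0.5 ] w 0.0202 t 40.5 j6 -1.15 tilt [-0.      0.0007]
```

The picture around the lever is identical to the one taken at the start, so it is fully up. The pin's top is at (0.412, 0.1205, 0.122), from px (258,270). I'll fetch the pin.

Emit:
carry_out([
  [[1.6, -4.2, 0, 0, 4], [1.6, -4.2, 0, 0, 4], [1.6, -4.2, 0, 0, 4], [1.6, -4.2, 0, 0, 4], [1.6, -4.2, 0, 0, 4]],
])

```text
clock: 41.0
position: [0.4094, 0.2501, 0.2296]
eef_rot: [-0.604, 3.082, 0.0]
ft_force: [1.0, -0.4, 0.1]
gripper_width: 0.04
grip_force: 0.0
```

Emit:
carry_out([
  [[1.6, -4.2, 0, 0, 4], [1.6, -4.2, 0, 0, 4], [1.6, -4.2, 1, 0, 4], [0, 0, 1, 0.15, 4], [0, 0, 1, 0.15, 4]],
])

```text
clock: 41.5
position: [0.4129, 0.1157, 0.1994]
eef_rot: [-0.123, 3.138, 0.0]
ft_force: [0.7, -0.6, 0.1]
gripper_width: 0.0397
grip_force: 0.0
```

Emit:
carry_out([
  [[0, 0, 1, 0.15, 4], [0, 0, 1, 0.037, 4], [0, 0, 0, 0, 4], [0, 0, 0, 0, 4], [0, 0, 0, 0, 4]],
])

```text
clock: 42.0
position: [0.4129, 0.1173, 0.1801]
eef_rot: [0.155, 3.137, 0.0]
ft_force: [-0.2, -0.2, 0.4]
gripper_width: 0.0403
grip_force: 0.0
```

```bash
python3 -c "
from h import *
plan((.4118,.1202,.09),174.5)"
```

```text
shift cm [0.15 0.27 9.01] turn -0.003 | tcp [0.4129 0.1173 0.1801] yaw 174.35 F [-0.18 -0.15  0.38] w 0.0403 t 42.0 j6 -1.28 tilt [0.0011 0.0001]
```

Emit:
carry_out([
  [[0.14, 0.27, 1, 0, 4], [0, 0, 3, 0, 4], [0, 0, 3, 0, 4], [0, 0, 2, 0, 4], [0, 0, 0, 0, 4]],
], grip_force=10)

```text
clock: 42.5
position: [0.41, 0.1201, 0.0871]
eef_rot: [-0.156, -3.133, 0.002]
ft_force: [0.3, 0.1, 0.2]
gripper_width: 0.0403
grip_force: 0.0
```

Emit:
carry_out([
  [[0, 0, 0, 0, 4], [0, 0, 0, 0, 1], [0, 0, 0, 0, 1], [0, 0, 0, 0, 1], [0, 0, 0, 0, 1]],
])

```text
clock: 43.0
position: [0.4117, 0.1203, 0.0898]
eef_rot: [0.157, 3.137, 0.0]
ft_force: [-0.2, 0.4, 0.4]
gripper_width: 0.0121
grip_force: 0.3
```

Emit:
carry_out([
  [[0, 0, 0, 0, 1], [0, 0, 0, 0, 1], [0, 0, 0, 0, 1], [0, 0, 0, 0, 1], [0, 0, 0, 0, 1]],
])

```text
clock: 43.5
position: [0.4117, 0.1203, 0.0898]
eef_rot: [0.157, 3.137, 0.0]
ft_force: [-0.2, -0.2, 6.2]
gripper_width: 0.0118
grip_force: 10.0
```

```bash
python3 -c "
from h import *
plan((.4118,.1202,.09),174.5); print(manip.read_state()['grip_force'])"
```

```text
shift cm [-0.01 -0.01 -0.02] turn -0.004 | tcp [0.4117 0.1203 0.0898] yaw 174.28 F [-0.18 -0.2   6.24] w 0.0118 t 43.5 j6 -1.27 tilt [0.0005 0.0001]
10.000392347574234
```

```bash
python3 - <<'E'
from h import *
t=cv2.imread('pics/t10.png'); k=8;x0,y0=284,203
C=cv2.resize(t[y0:219,x0:300],None,fx=k,fy=k,interpolation=cv2.INTER_LINEAR).astype(int)
w=np.clip(C[...,2]-C[...,0]-20,0,None).astype(float); w[w<15]=0
v,u=np.nonzero(w); ww=w[v,u]; c=np.array([(u*ww).sum(),(v*ww).sum()])/ww.sum()
p=onz("top",[(c+.5)/k-.5+[x0,y0]],.019)[0]; print((c+.5)/k-.5+[x0,y0],p)
plan((p[0],p[1]-.0006,.17),174.3)
E
```

```text
[291.5347661  210.96332511] [0.56327568 0.05408968 0.019     ]
shift cm [-15.75  -5.14  -8.01] turn -0.0 | tcp [0.4117 0.1203 0.0898] yaw 174.28 F [-0.18 -0.2   6.24] w 0.0118 t 43.5 j6 -1.27 tilt [0.0005 0.0001]
```

Emit:
carry_out([
  [[0, 0, -0.5, 0, 1], [0, 0, -1.5, 0, 1], [0, 0, -2, 0, 1], [0, 0, -2, 0, 1], [0, 0, -2, 0, 1]],
], grip_force=15)

```text
clock: 44.0
position: [0.4113, 0.1202, 0.1704]
eef_rot: [-0.157, -3.137, 0.0]
ft_force: [-0.4, 0.5, -0.2]
gripper_width: 0.0118
grip_force: 15.0
```

Emit:
carry_out([
  [[-3.94, -1.28, 0, 0, 1], [-3.94, -1.28, 0, 0, 1], [-3.94, -1.28, 0, 0, 1], [-3.93, -1.3, 0, 0, 1], [0, 0, 0, 0, 1]],
])

```text
clock: 44.5
position: [0.5656, 0.0514, 0.1685]
eef_rot: [-0.16, -3.137, 0.001]
ft_force: [0.1, 0.4, -0.4]
gripper_width: 0.0117
grip_force: 15.0
```

Emit:
carry_out([
  [[0, 0, 2, 0, 1], [0, 0, 1, 0, 1], [0, 0, 1, 0, 1], [0, 0, 0, 0, 1], [0, 0, 0, 0, 1]],
])

```text
clock: 45.0
position: [0.5631, 0.0536, 0.13]
eef_rot: [0.156, 3.137, 0.0]
ft_force: [0.3, 0.2, -0.2]
gripper_width: 0.012
grip_force: 15.0
```

```bash
python3 -c "
from h import *
plan((.5631,.0535,.104),174.3)
s,_=shot('side','s11')
cv2.imwrite('pics/c14.png',cv2.resize(s[150:220,265:335],None,fx=7,fy=7,interpolation=cv2.INTER_CUBIC))
tip=(.5631,.0535,.052)
print(proj('side',[tip,(.5631,.0535,.019)]))"
```

```text
shift cm [ 0.   -0.01  2.6 ] turn -0.0 | tcp [0.5631 0.0536 0.13  ] yaw 174.3 F [ 0.27  0.19 -0.24] w 0.012 t 45.0 j6 -1.44 tilt [0.0004 0.    ]
[[308.13218242 193.22360451]
 [308.24787008 200.82990119]]
```

View pics/c14.png

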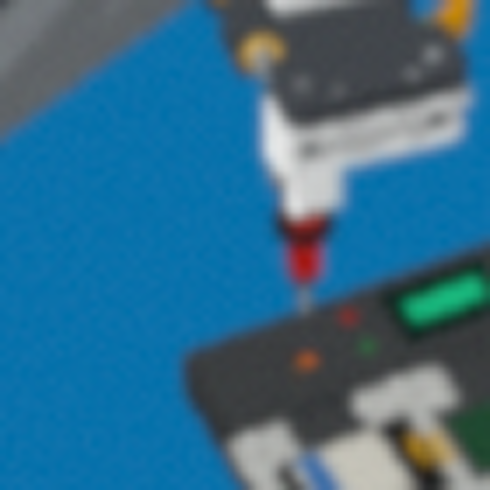

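The pin's tip (side px 308.7,194.3) stands straight above the orange button (309.1,201.6). I'll lower it and press.

Emit:
carry_out([
  [[0, 0, 1.2, 0, 1], [0, 0, 0.8, 0, 1], [0, 0, 0.7, 0, 1], [0, 0, 0.3, 0, 1], [0, 0, 0, 0, 1]],
])

```text
clock: 45.55
position: [0.5629, 0.0534, 0.0989]
eef_rot: [-0.157, -3.137, 0.0]
ft_force: [-0.5, 0.2, 0.3]
gripper_width: 0.0122
grip_force: 15.0
```

Emit:
carry_out([
  [[0, 0, 0.1, 0, 1], [0, 0, 0.1, 0, 1], [0, 0, 0.1, 0, 1], [0, 0, 0, 0, 1], [0, 0, 0, 0, 1]],
])

```text
clock: 46.05
position: [0.5632, 0.0534, 0.0966]
eef_rot: [0.157, 3.137, 0.0]
ft_force: [0.3, 0.2, 0.6]
gripper_width: 0.0118
grip_force: 15.0
```

Emit:
carry_out([
  [[0, 0, 0.1, 0, 1], [0, 0, 0.1, 0, 1], [0, 0, 0, 0, 1], [0, 0, 0, 0, 1], [0, 0, 0, 0, 1]],
])

```text
clock: 46.55
position: [0.5632, 0.0534, 0.0945]
eef_rot: [0.157, 3.137, 0.0]
ft_force: [1.3, -0.3, 2.0]
gripper_width: 0.0119
grip_force: 15.0
```

Emit:
carry_out([
  [[0, 0, 0.1, 0, 1], [0, 0, 0.05, 0, 1], [0, 0, 0, 0, 1], [0, 0, 0, 0, 1], [0, 0, 0, 0, 1]],
])

```text
clock: 47.05
position: [0.5632, 0.0534, 0.0931]
eef_rot: [0.157, 3.137, 0.0]
ft_force: [0.7, 0.1, 4.2]
gripper_width: 0.0119
grip_force: 15.0
```

Emit:
carry_out([
  [[0, 0, 0.05, 0, 1], [0, 0, 0, 0, 1], [0, 0, 0, 0, 1], [0, 0, 0, 0, 1], [0, 0, 0, 0, 1]],
])

```text
clock: 47.55
position: [0.5633, 0.0534, 0.0929]
eef_rot: [0.157, 3.137, 0.0]
ft_force: [0.0, -0.4, 7.6]
gripper_width: 0.0119
grip_force: 15.0
```

Emit:
carry_out([
  [[0, 0, -1, 0, 1], [0, 0, -1.5, 0, 1], [0, 0, -2, 0, 1], [0, 0, -2, 0, 1], [0, 0, -1.5, 0, 1]],
])

```text
clock: 48.05
position: [0.563, 0.0534, 0.1738]
eef_rot: [0.157, 3.137, 0.0]
ft_force: [0.2, -0.0, -0.0]
gripper_width: 0.0118
grip_force: 15.0
```

Emit:
carry_out([
  [[3.94, 1.28, 0, 0, 1], [3.94, 1.28, 0, 0, 1], [3.94, 1.28, 0, 0, 1], [3.93, 1.3, 0, 0, 1], [0, 0, 0, 0, 1]],
])

```text
clock: 48.55
position: [0.4083, 0.1213, 0.1727]
eef_rot: [-0.153, -3.137, 0.0]
ft_force: [0.3, -0.2, -0.8]
gripper_width: 0.0122
grip_force: 15.0
```

Emit:
carry_out([
  [[0, 0, 0, 0, 1], [0, 0, 0, 0, 1], [0, 0, 0, 0, 1], [0, 0, 0, 0, 1], [0, 0, 0, 0, 1]],
])

```text
clock: 49.05
position: [0.4117, 0.12, 0.1722]
eef_rot: [-0.158, -3.137, 0.0]
ft_force: [0.0, 0.1, -0.4]
gripper_width: 0.0119
grip_force: 15.0
```

```bash
python3 -c "
from h import *
plan((.4117,.1203,.09),174.3)
t,_=shot('top','t12');b=cv2.imread('pics/t10.png')
d=np.abs(t.astype(int)-b).max(2)[165:232,283:365]; v,u=np.nonzero(d>30)
print(len(v), (u.min()+283,u.max()+283,v.min()+165,v.max()+165) if len(v) else '')
for p in((288,202),(294,202),(291,185)): print(p,b[p[1],p[0]],t[p[1],p[0]])"
```

```text
shift cm [0.   0.03 8.22] turn -0.001 | tcp [0.4117 0.12   0.1722] yaw 174.25 F [ 0.    0.1  -0.41] w 0.0119 t 49.05 j6 -1.27 tilt [-0.0006 -0.0001]
0 
(288, 202) [ 62  53 104] [ 62  53 106]
(294, 202) [75 74 55] [74 73 54]
(291, 185) [120 163  37] [121 163  36]
```

Emit:
carry_out([
  [[0, 0.03, 1.5, 0, 1], [0, 0, 1.5, 0, 1], [0, 0, 1, 0, 1], [0, 0, 0, 0, 1], [0, 0, 0, 0, 1]],
])

```text
clock: 49.6
position: [0.4117, 0.1205, 0.1328]
eef_rot: [0.157, 3.138, 0.0]
ft_force: [-0.2, 0.3, -0.2]
gripper_width: 0.0123
grip_force: 15.0
```

Emit:
carry_out([
  [[0, 0, 1, 0, 1], [0, 0, 1, 0, 1], [0, 0, 1, 0, 1], [0, 0, 0.7, 0, 1], [0, 0, 0, 0, 1]],
])

```text
clock: 50.1
position: [0.411, 0.1204, 0.0943]
eef_rot: [-0.157, -3.136, 0.001]
ft_force: [-0.4, -0.1, -0.9]
gripper_width: 0.012
grip_force: 15.0
```

Emit:
carry_out([
  [[0, 0, 0.2, 0, 1], [0, 0, 0.2, 0, 1], [0, 0, 0.1, 0, 1], [0, 0, 0, 0, 1], [0, 0, 0, 0, 1]],
])

```text
clock: 50.6
position: [0.4116, 0.1205, 0.0906]
eef_rot: [0.157, 3.137, 0.0]
ft_force: [-0.0, 1.0, 0.1]
gripper_width: 0.012
grip_force: 15.0
```

Emit:
carry_out([
  [[0, 0, 0.08, 0, 1], [0, 0, 0, 0, 1], [0, 0, 0, 0, 1], [0, 0, 0, 0, 2], [0, 0, 0, 0, 3]],
])

```text
clock: 51.1
position: [0.4115, 0.1205, 0.0896]
eef_rot: [-0.157, -3.137, 0.0]
ft_force: [0.5, 0.7, -0.1]
gripper_width: 0.0245
grip_force: 0.0
```

Emit:
carry_out([
  [[0, 0, 0, 0, 4], [0, 0, 0, 0, 4], [0, 0, -2, 0, 4], [0, 0, -3, 0, 4], [0, 0, -4, 0, 4]],
])

```text
clock: 51.6
position: [0.4107, 0.1204, 0.1797]
eef_rot: [-0.156, -3.135, 0.001]
ft_force: [-0.5, 0.2, 1.0]
gripper_width: 0.0402
grip_force: 0.0
```

Emit:
carry_out([
  [[0, 4.5, -2, 0, 4], [0, 4.5, 0, 0, 4], [0, 4.5, 0, 0, 4], [0, 4.5, 0, 0, 4], [0, 4.5, 0, 0, 4]],
])

```text
clock: 52.1
position: [0.4338, 0.3463, 0.1996]
eef_rot: [0.157, 3.138, -0.0]
ft_force: [0.4, -0.8, -0.7]
gripper_width: 0.0401
grip_force: 0.0
```

Emit:
carry_out([
  [[0, 3, 0, 0, 4], [0, 3, 0, 0, 4], [0, 0, 0, 0, 4], [0, 0, 0, 0, 4], [0, 0, 0, 0, 4]],
])

```text
clock: 52.6
position: [0.44, 0.4034, 0.1996]
eef_rot: [-0.158, -3.137, 0.0]
ft_force: [1.1, 0.5, 0.3]
gripper_width: 0.0398
grip_force: 0.0
```

```bash
python3 - <<'E'
from h import *
plan((.4117,.1203,.09),174.3)
t,_=shot('top','t13');s,_=shot('side','s13');a=cv2.imread('pics/top0.png');b=cv2.imread('pics/side0.png'); t9=cv2.imread('pics/t10.png')
D=lambda p,q,r:(lambda d:(int(d.max()),int((d>40).sum())))(np.abs(p.astype(int)-q).max(2)[r[1]:r[3],r[0]:r[2]])
print("stand/pin top",D(a,t,(245,255,280,285)),"side",D(b,s,(232,170,268,215)),"lever",D(a,t,(160,205,205,245)),"dock vs seated",D(t9,t,(283,165,365,232)))
# everything else unmoved (mask out battery places)
m=[(160,140,245,170),(248,112,300,150),(370,112,450,165),(470,155,495,210),(350,290,415,305)]
print([D(a,t,r) for r in m])
for n,roi,im in(("top",(250,258,275,282),t),("top0",(250,258,275,282),a)): print(n,[(q,c.round(1)) for q,c in blob(im,(165,120,50),(180,255,255),roi)])
E
```

```text
shift cm [-2.000e-02 -2.844e+01  1.097e+01] turn -0.001 | tcp [0.44   0.4034 0.1996] yaw 174.25 F [1.15 0.48 0.28] w 0.0398 t 52.6 j6 -0.79 tilt [-0.0002 -0.0002]
stand/pin top (24, 0) side (16, 0) lever (9, 0) dock vs seated (9, 0)
[(107, 327), (11, 0), (11, 0), (11, 0), (10, 0)]
top [(np.int32(31), array([260.5, 269.8]))]
top0 [(np.int32(34), array([260.4, 269.7]))]
```

The pin, lever and dock all match. One region, near the cleaner and tape, differs, probably because of the arm or its shadow. I'll check that before handing in.

```bash
python3 - <<'E'
from h import *
a=cv2.imread('pics/top0.png');b=cv2.imread('pics/side0.png');s=cv2.imread('pics/s13.png')
for f in('t9','t12','t13'):
    t=cv2.imread(f'pics/{f}.png'); d=np.abs(t.astype(int)-a).max(2)[140:170,160:245]; v,u=np.nonzero(d>40); print(f,len(v),(u.min()+160,u.max()+160) if len(v) else '')
d=np.abs(s.astype(int)-b).max(2); print("side cleaner/tape",(d[95:165,300:340]>40).sum(), [(q,c.round(1)) for q,c in blob(s,(8,120,90),(25,255,255),(305,135,340,165))],[(q,c.round(1)) for q,c in blob(b,(8,120,90),(25,255,255),(305,135,340,165))])
E
```

```text
t9 514 (np.int64(160), np.int64(244))
t12 528 (np.int64(160), np.int64(244))
t13 327 (np.int64(160), np.int64(237))
side cleaner/tape 994 [(np.int32(170), array([322.8, 149.9]))] [(np.int32(170), array([322.8, 149.9]))]
```

```bash
python3 - <<'E'
from h import *
b=cv2.imread('pics/side0.png');s=cv2.imread('pics/s10.png');a=cv2.imread('pics/top0.png');t=cv2.imread('pics/t13.png')
for n,im in(("0",b),("10",s),("13",cv2.imread('pics/s13.png'))): print(n,[(q,c.round(1)) for q,c in blob(im,(108,120,120),(125,255,255),(300,95,322,115))])
for n,im in(("0",a),("13",t)): print(n,[(q,c.round(1)) for q,c in blob(im,(108,120,120),(125,255,255),(150,135,185,170))],[(q,c.round(1)) for q,c in blob(im,(0,0,190),(179,50,255),(158,140,185,165))])
cv2.imwrite('pics/c15.png',np.hstack([cv2.resize(a[130:180,145:245],None,fx=3.9,fy=3.9),cv2.resize(t[130:180,145:245],None,fx=3.9,fy=3.9)]))
E
```

```text
0 [(np.int32(21), array([309.2, 103.1]))]
10 [(np.int32(25), array([309.8, 103.2]))]
13 [(np.int32(25), array([309.8, 103.2]))]
0 [(np.int32(69), array([162.7, 146.7]))] [(np.int32(98), array([168.2, 154.1]))]
13 [(np.int32(50), array([162.4, 146.4]))] []
```

The cleaner and tape haven't moved; only the arm's shadow differs. I'll hand in.

```bash
python3 -c "
from cell import manip
print(manip.close_job())"
```

```text
the job is handed in; nothing more can be done
None
```

I handed the job in after about 53 s: the breaker was tripped, all three batteries seated on their pins, the lever lifted fully back up, the start button pressed to its stop (nothing on the dock visibly changed), and the pin returned to its stand.

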